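# Put the boxed cake slices away in the counter drawer

## Robot

A 6-joint arm with a two-finger parallel gripper is mounted at the origin on the work surface. World frame = base frame: x ahead of the robot, y to its left, z up, the work surface at z = 0. Lengths are in m, angles in degrees, forces in N, time in s.
With the tool pointing down it reaches from about 0.325 to 0.85 m from the base axis. Payload 15.5 kg.
Tool frame: the origin (TCP) lies on the mounting face of the last link; the fingertips stand 191 mm ahead of it and the grasp point (between the pads) lies 172 mm ahead of it; z points along the fingers, y is the line along which they close (so a half turn about z gives the same grasp; the last joint's range is limited). The gripper opens to 91 mm and grips with 3 to 60 N. Pads are 32 mm wide; open, the fingers measure 118 mm over their backs; the gripper's body (76 mm by 178 mm) begins 60 mm behind the grasp point.
Start: joints at [-77.779, 28.281, 77.091, -0, 74.628, -5.472], TCP at [0.19, -0.595, 0.405] pointing down, gripper open.
Joint ranges: [-166.48, 166.48], [-47.26, 123.95], [12.59, 153.08], [-70.14, 250.14], [6.76, 159.57], [-176.63, 176.63]. Speed limits (degrees/s): [108.29, 108.29, 147.25, 172.46, 172.46, 172.46].

## Interface

Orientations are given as a 3x3 rotation matrix whose columns are the frame's x, y, z axes.
In Python, from plant import readout, cams, manip gives the robot as it stands.
- The arm moves only by the tool carry_out, never from a script. Its argument "moves" is a list of rows, each an object with "slide": the shift along the tool's x, y, z normalised to -1 to 1, where 1 is 250 mm, a list of three; "delta_rot": the turn, a rotation vector about the tool's x, y, z normalised to -1 to 1, where 1 is 90 degrees, a list of three. A call has 1 to 12 rows; each row is the pose to reach, as a shift and turn from the pose commanded when the call began, along the tool's axes at that moment; what a row does not reach only later rows make up. A row lasts 1/12 s, in which the tool goes at most 41.7 mm and 7.16 degrees, less where a joint would pass 70% of its speed; a pose out of reach is approached as far as the arm can. A call with a number of a shift or a turn outside -1 to 1 is refused whole. A call with a gripper value outside its range is refused whole. "hand" is the opening, from 0 (shut) to 1 (fully open), set as the call begins (left out, the last holds). The fingers move at their own pace and stop on an object; the grip force is fixed at half the most. Time passes only in rows, so rows that repeat a pose let the fingers close. It gives the time, the measured TCP pose, the force, the opening and the grip force at its end, in the units of the state.
- readout.state(): the state, without advancing time (a new reading comes with each control period).
- cams.read_camera(name): name is "side" or "top"; returns a dict with "color" (420x560x3 uint8, red, green, blue), "depth" (420x560 float32, m along the optical axis (not along the pixel's ray), 0 where there is no reading), "fx", "fy", "cx", "cy" (pixels), "distortion" ([k1, k2, p1, p2, k3] as OpenCV has them; the pictures are not rectified), "R" (3x3) and "t" (3): a world point X has camera coordinates R X + t. Camera axes: x right, y down, z forward; pixel columns grow to the right and rows downward; lengths in m; the calibration is good to about 2 mm. A picture is of the moment at which its call begins.
- manip.finish_job(): hands the job in; it is judged then, once.
The state is a dict: "time_s": time; "joints": joint angles; "dq": joint speeds; "joint_torque": joint torques, N m; "ee_pos": TCP position; "eef_rot": TCP orientation; "ft_force": force on the tool from outside, world axes, zero at the start; "wrist_torque": the same for the moment, N m; "opening": opening from 0.0 (shut) to 1.0 (fully open); "gripper_force": force on a finger pad.
Only numpy, scipy, OpenCV 4.12 (cv2) and the standard library are available. Lean on these libraries where they do the work, as an engineer would, in place of code of your own. Each camera call takes 0.05 s, during which the arm holds its last target. There are 200 camera calls.

## Task

Pull the counter drawer well open, pack all the wedge-shaped cake-slice cartons upright into it in one close row that begins against the drawer's left-hand side wall (left as the robot faces it), their lengths running front to back and turned alternately head to tail, with no gap as wide as a finger, and then push the drawer fully shut. Leave the other things on the counter where they are.

Things in the scene. Friction and masses are not known exactly. Their poses are not given: they have to be found in the camera images.
- carton0_mid (a point): Wedge carton, up to six alike (absent: None). From above 105 mm long, 58 wide at the wide end (pink panel and band), 28 at the narrow end (gold seal). Body 48 high; on its lid a firm tab 60 long (lengthwise), 10 thick, 28 high, over its balance point: 76 in all. 0.15 kg. Point: middle in plan, 38 mm over the base; the tab spans 10 to 38 mm above it. x: along the length to the NARROW end; z up.
- carton1_mid (a point): Wedge carton, up to six alike (absent: None). From above 105 mm long, 58 wide at the wide end (pink panel and band), 28 at the narrow end (gold seal). Body 48 high; on its lid a firm tab 60 long (lengthwise), 10 thick, 28 high, over its balance point: 76 in all. 0.15 kg. Point: middle in plan, 38 mm over the base; the tab spans 10 to 38 mm above it. x: along the length to the NARROW end; z up.
- carton2_mid (a point): Wedge carton, up to six alike (absent: None). From above 105 mm long, 58 wide at the wide end (pink panel and band), 28 at the narrow end (gold seal). Body 48 high; on its lid a firm tab 60 long (lengthwise), 10 thick, 28 high, over its balance point: 76 in all. 0.15 kg. Point: middle in plan, 38 mm over the base; the tab spans 10 to 38 mm above it. x: along the length to the NARROW end; z up.
- carton3_mid (a point): Wedge carton, up to six alike (absent: None). From above 105 mm long, 58 wide at the wide end (pink panel and band), 28 at the narrow end (gold seal). Body 48 high; on its lid a firm tab 60 long (lengthwise), 10 thick, 28 high, over its balance point: 76 in all. 0.15 kg. Point: middle in plan, 38 mm over the base; the tab spans 10 to 38 mm above it. x: along the length to the NARROW end; z up.
- carton4_mid (a point): Wedge carton, up to six alike (absent: None). From above 105 mm long, 58 wide at the wide end (pink panel and band), 28 at the narrow end (gold seal). Body 48 high; on its lid a firm tab 60 long (lengthwise), 10 thick, 28 high, over its balance point: 76 in all. 0.15 kg. Point: middle in plan, 38 mm over the base; the tab spans 10 to 38 mm above it. x: along the length to the NARROW end; z up.
- carton5_mid (a point): Wedge carton, up to six alike (absent: None). From above 105 mm long, 58 wide at the wide end (pink panel and band), 28 at the narrow end (gold seal). Body 48 high; on its lid a firm tab 60 long (lengthwise), 10 thick, 28 high, over its balance point: 76 in all. 0.15 kg. Point: middle in plan, 38 mm over the base; the tab spans 10 to 38 mm above it. x: along the length to the NARROW end; z up.
- drawer (a joint): Drawer slide: 0 fully shut, grows in m as the drawer comes out of the unit towards the robot; stops at 0.16. Stays where it is left; friction about 2 N (cartons only ride in it).
- drawer_floor (a point): Centre of the drawer's inner floor (20 mm over the counter), moves with it. x: into the unit (shutting); y: to the left as the robot faces it; z up. Inner space 121 mm along x, 304 along y. Steel side and back walls 6 mm thick, 40 high above the floor. Wooden front panel 15 thick (x = -60.5 to -75.5 mm), 336 wide, 84 high above the floor.
- drawer_handle (a point): Middle of the drawer's brass bar handle, same axes as the floor point: bar 12 mm thick, 150 long along y, its axis 42 mm in front of the panel, 65 mm above the drawer's inner floor (38 below the unit's top), on two posts 136 mm apart.
- unit: Fixed wooden drawer unit, 260 mm deep, 340 wide, 124 high, marble top; origin at the middle of its underside, axes as the drawer's. Shut, the drawer's panel is flush with its front. A platter of doughnuts on its top begins about 100 mm behind its front and rises to 165 mm over the counter.
- donut_a: Bystander: glazed ring doughnut lying on the counter, 90 mm across, 32 mm high; origin at its underside.
- donut_b: Bystander: chocolate ring doughnut lying on the counter, 90 mm across, 32 mm high; origin at its underside.
- mug: Bystander: white mug, 80 mm across, 85 mm high; origin at its underside.
- jam_jar: Bystander: glass jam jar with a steel cap, 68 mm across, 85 mm high; origin at its underside.
- tongs: Bystander: steel pastry tongs lying flat, about 240 mm long along its own x, 90 mm wide, up to 13 mm high; origin at the underside.
- saucer: Bystander: white saucer 120 mm across with a sugared doughnut on it, 36 mm high in all; origin at its underside.
Mind the look-alikes: they are no part of the job. What is shaped like the part that bears carton0_mid but green or turquoise is not meant.

How it is judged:
By the outcome, as a careful person would: the job done as asked, in the order asked, and still so for the second after the job is handed in, with the robot touching nothing.
Of carton0, carton1, carton2, carton3, carton4, carton5 only 4 to 6 are there at a start; the rules pass over those that are not, and their reading is None.
At some moment in a run one of carton0, carton1, carton2, carton3, carton4, carton5 may be knocked a few centimetres aside while the robot is not near it.
It also fails if it takes over 210 s, if anything falls off the work surface, if the arm or the gripper's body presses on something with over 40 N, if the wrist force passes 120 N, or if a joint passes its speed limit or range.

## Working session

There is one attempt and no reset: what is moved stays moved. The work goes in short steps, Python scripts to look and compute and a tool call to move; the robot and the scene stay as the last step left them, time stands still between calls to the robot, and variables do not carry over. Pictures are saved under pics/ and viewed, at most 14 in all, crops included, and the job is handed in when it is done.

Besides the shell and the picture viewer there is one more tool, called after "Emit:" by a JSON object that holds its "method" and its "body". carry_out: Moves the arm, as the interface text tells. Its arguments: {"type":"object","properties":{"moves":{"type":"array","items":{"type":"object","properties":{"slide":{"type":"array","items":{"type":"number","minimum":-1,"maximum":1}},"delta_rot":{"type":"array","items":{"type":"number","minimum":-1,"maximum":1}}}}},"hand":{"type":"number"}},"required":["moves"]}

```bash
ls; mkdir -p pics; python3 - <<'E'
from plant import readout,cams
import cv2,numpy as np
s=readout.state()
for k in ('time_s','joints','ee_pos','eef_rot','opening'): print(k,s[k])
for n in('top','side'):
    c=cams.read_camera(n); np.save(n+'.npy',c,allow_pickle=True)
    print(n,c['fx'],c['fy'],c['cx'],c['cy'],c['distortion'],c['R'],c['t'])
    cv2.imwrite(f'pics/{n}0.png',c['color'][:,:,::-1])
E
```

```text
pics
time_s 0.0
joints [-7.77795480e+01  2.83139478e+01  7.71279850e+01 -3.70595707e-04
  7.46280848e+01 -5.47139034e+00]
ee_pos [ 0.18990893 -0.59528742  0.40414324]
eef_rot [[ 9.52704251e-01  3.03898896e-01 -2.64768314e-04]
 [ 3.03898992e-01 -9.52703511e-01  1.19302528e-03]
 [ 1.10313364e-04 -1.21706308e-03 -9.99999253e-01]]
opening 0.9989309061901435
top 440.53799435865056 440.53799435865056 279.1251602846838 206.58012396337955 [0.00528204 0.         0.         0.         0.        ] [[-9.60176918e-03 -9.99953796e-01  4.61168335e-04]
 [-9.89386948e-01  9.43343240e-03 -1.44998199e-01]
 [ 1.44987149e-01 -1.84851317e-03 -9.89431811e-01]] [-0.01651409  0.52053295  1.52850454]
side 386.5788471535656 386.5788471535656 290.2681298705894 206.01786638014516 [0.02292551 0.         0.         0.         0.        ] [[ 0.97507796 -0.22185846  0.00133683]
 [-0.11711074 -0.51980597 -0.84621914]
 [ 0.18843577  0.82497307 -0.53283336]] [-0.50800458  0.12487604  1.31676057]
```

View pics/top0.png

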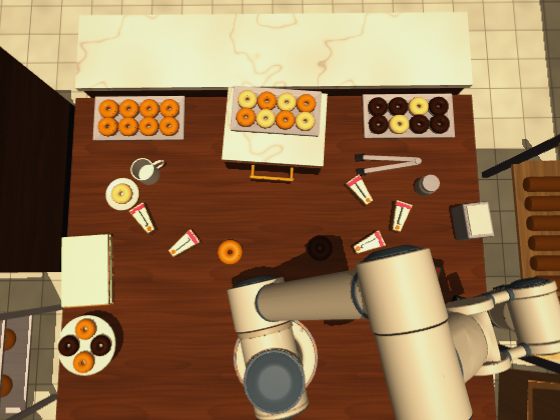

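View pics/side0.png

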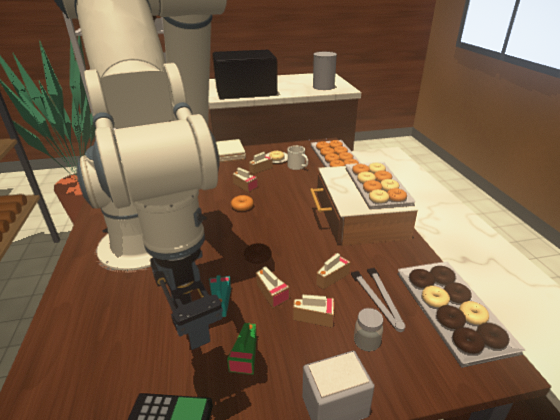

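The top view shows five pink-banded cartons at (142,217), (184,243), (359,190), (401,215) and (369,242). The unit and its handle are at (271,172). The side view shows the green and turquoise look-alikes at (220,295) and (243,345). A sixth carton could be hidden under the arm.

```bash
cat > h.py <<'E'
import numpy as np, cv2, json
from scipy.spatial.transform import Rotation as Ro
from plant import readout, cams, manip
def K(c): return np.array([[c['fx'],0,c['cx']],[0,c['fy'],c['cy']],[0,0,1.]])
def world(c):
    "world point per pixel from depth"
    h,w=c['depth'].shape; u,v=np.meshgrid(np.arange(w),np.arange(h))
    n=cv2.undistortPoints(np.stack([u,v],-1).reshape(-1,1,2).astype(np.float64),K(c),np.array(c['distortion']))[:,0]
    d=c['depth'].reshape(-1,1).astype(float); X=np.hstack([n*d,d])
    return ((X-np.array(c['t']))@np.array(c['R'])).reshape(h,w,3)
def pix(c,P):
    return cv2.projectPoints(np.atleast_2d(P).astype(float),cv2.Rodrigues(np.array(c['R']))[0],np.array(c['t'],dtype=float),K(c),np.array(c['distortion']))[0][:,0]
def plane(c,uv,z):
    n=cv2.undistortPoints(np.array(uv,dtype=float).reshape(-1,1,2),K(c),np.array(c['distortion']))[:,0]
    R,t=np.array(c['R']),np.array(c['t']); o=-R.T@t; d=np.c_[n,np.ones(len(n))]@R
    return o+d*((z-o[2])/d[:,2])[:,None]
def wedges(c,zoff=0.,box=None,zlo=.036,zhi=.06):
    "cartons: blobs at lid height by depth; returns centre, yaw of narrow end, pink/green"
    W=world(c); z=W[...,2]-zoff
    m=((z>zlo)&(z<zhi)&(c['depth']>0))
    if box: m&=(W[...,0]>box[0])&(W[...,0]<box[1])&(W[...,1]>box[2])&(W[...,1]<box[3])
    n,l,st,_=cv2.connectedComponentsWithStats(m.astype(np.uint8)); out=[]
    hsv=cv2.cvtColor(c['color'],cv2.COLOR_RGB2HSV).astype(int)
    for i in range(1,n):
        if not 100<st[i,4]<900: continue
        q=l==i; 
        uvp=plane(c,np.argwhere(q)[:,::-1],.048+zoff)[:,:2].astype(np.float32)
        (cx,cy),(a,b),_=r=cv2.minAreaRect(uvp)
        B=hsv[q]; pk=B[((B[:,0]>160)|(B[:,0]<6))&(B[:,1]>110)]; gr=((B[:,0]>40)&(B[:,0]<105)&(B[:,1]>100)).sum()
        pc=uvp[((B[:,0]>160)|(B[:,0]<6))&(B[:,1]>110)&(B[:,2]>120)]
        bx=cv2.boxPoints(r); e=bx[1]-bx[0],bx[2]-bx[1]; ax=max(e,key=np.linalg.norm); ax=ax/np.linalg.norm(ax)
        C=np.array([cx,cy]); 
        if len(pc) and (pc.mean(0)-C)@ax>0: ax=-ax
        s=np.array([cx,cy]); u,v=pix(c,[cx,cy,.048+zoff])[0]
        out.append(dict(c=C,yaw=np.degrees(np.arctan2(ax[1],ax[0])),L=max(a,b),w=min(a,b),n=int(st[i,4]),pink=len(pc),green=int(gr),uv=(round(u),round(v))))
    return out
def show(o):
    for w in o: print(np.round(w['c'],4),'yaw %.1f L %.3f w %.3f n %d pink %d green %d'%(w['yaw'],w['L'],w['w'],w['n'],w['pink'],w['green']),w['uv'])
def go(p,yaw=None):
    "slide & delta_rot to grasp-point p (world) with tool down; yaw: direction of tool x, mod 180"
    s=readout.state(); R=np.array(s['eef_rot']); t=np.array(s['ee_pos'])
    y0=np.degrees(np.arctan2(R[1,0],R[0,0]))
    if yaw is None: yaw=y0
    yaw=y0+(yaw-y0+90)%180-90
    a=np.radians(yaw); Rt=np.array([[np.cos(a),np.sin(a),0],[np.sin(a),-np.cos(a),0],[0,0,-1]])
    tgt=np.array(p)+[0,0,.172]
    print('from grasp',np.round(t-[0,0,.172],4),'yaw %.1f j6 %.0f j1 %.0f'%(y0,s['joints'][5],s['joints'][0]),'t %.1f'%s['time_s'],'open %.2f'%s['opening'])
    print('slide',np.round(R.T@(tgt-t)/.25,3),'rot',np.round(Ro.from_matrix(R.T@Rt).as_rotvec(degrees=True)/90,3))
E
python3 - <<'E'
from h import *
c=np.load('top.npy',allow_pickle=True).item(); show(wedges(c,box=(.1,.9,-.6,.6)))
W=world(c)
for uv in [(271,178),(262,178),(280,178),(248,170),(225,163),(320,168),(230,100),(323,168),(327,95),(300,150)]: print(uv,np.round(W[uv[1],uv[0]],3))
c=np.load('side.npy',allow_pickle=True).item(); show(wedges(c,box=(.1,.9,-.7,.6)))
W=world(c);m=(abs(W[...,2]-.085)<.02)&(W[...,0]>.4);
hs=cv2.cvtColor(c['color'],cv2.COLOR_RGB2HSV);
o=c['color'][180:225,300:335].reshape(-1,3)[::60];print(o[:6])
E
```

```text
[ 0.5737 -0.3101] yaw -148.2 L 0.106 w 0.059 n 309 pink 56 green 0 (360, 191)
[ 0.4843 -0.4408] yaw 153.7 L 0.109 w 0.058 n 314 pink 48 green 0 (398, 215)
[0.4816 0.4536] yaw -145.7 L 0.107 w 0.058 n 318 pink 51 green 0 (144, 218)
[0.3904 0.3138] yaw 127.3 L 0.106 w 0.056 n 323 pink 54 green 0 (183, 244)
[ 0.3854 -0.3323] yaw 114.4 L 0.106 w 0.057 n 325 pink 50 green 0 (369, 244)
[0.2888 0.5849] yaw 0.5 L 0.201 w 0.028 n 286 pink 0 green 0 (104, 274)
(271, 178) [0.613 0.006 0.089]
(262, 178) [0.613 0.037 0.091]
(280, 178) [ 0.614 -0.025  0.084]
(248, 170) [ 0.663  0.092 -0.   ]
(225, 163) [0.671 0.167 0.08 ]
(320, 168) [ 0.644 -0.164  0.103]
(230, 100) [0.885 0.146 0.123]
(323, 168) [ 0.668 -0.185  0.001]
(327, 95) [ 0.898 -0.192  0.126]
(300, 150) [ 0.703 -0.095  0.124]
[0.4832 0.4464] yaw -150.5 L 0.125 w 0.069 n 145 pink 8 green 0 (260, 161)
[0.3913 0.3088] yaw 124.0 L 0.130 w 0.063 n 170 pink 20 green 0 (244, 177)
[ 0.7451 -0.1553] yaw -30.6 L 0.297 w 0.144 n 493 pink 0 green 0 (365, 229)
[ 0.5756 -0.3168] yaw -153.1 L 0.116 w 0.048 n 333 pink 26 green 0 (332, 268)
[ 0.3938 -0.3353] yaw 104.7 L 0.116 w 0.062 n 410 pink 103 green 0 (273, 282)
[ 0.2443 -0.3419] yaw -95.1 L 0.114 w 0.053 n 323 pink 10 green 245 (219, 292)
[ 0.4793 -0.4512] yaw 161.8 L 0.103 w 0.065 n 514 pink 71 green 0 (313, 307)
[ 0.5856 -0.5587] yaw -33.2 L 0.067 w 0.057 n 236 pink 0 green 0 (367, 332)
[ 0.292  -0.5228] yaw 70.0 L 0.113 w 0.058 n 639 pink 34 green 432 (245, 342)
[[113  66  40]
 [242 235 188]
 [110  70  44]
 [115  71  46]
 [236 219 176]
 [162 115  56]]
```

```bash
cat >> h.py <<'E'
def pca(q):
    m=(q.max(0)+q.min(0))/2; m=q.mean(0); _,_,V=np.linalg.svd(q-m,full_matrices=False); a=V[0]; p=(q-m)@a
    return m,a,p.min(),p.max()
def tabs(c,zoff=0.,box=(.1,.9,-.7,.6)):
    "tab tops: centre and yaw toward the narrow end, pink by the wide end"
    W=world(c); z=W[...,2]-zoff
    ib=(W[...,0]>box[0])&(W[...,0]<box[1])&(W[...,1]>box[2])&(W[...,1]<box[3])&(c['depth']>0)
    hsv=cv2.cvtColor(c['color'],cv2.COLOR_RGB2HSV).astype(int)
    pink=ib&((hsv[...,0]>160)|(hsv[...,0]<6))&(hsv[...,1]>110)&(hsv[...,2]>100)&(abs(z-.04)<.03)
    n,l,st,_=cv2.connectedComponentsWithStats((ib&(z>.06)&(z<.085)).astype(np.uint8)); out=[]
    for i in range(1,n):
        if not 18<st[i,4]<200: continue
        q=W[l==i]; m,a,lo,hi=pca(q[:,:2])
        if not .045<hi-lo<.08: continue
        ctr=m+a*(lo+hi)/2
        P=W[pink][:,:2]; P=P[np.linalg.norm(P-ctr,axis=1)<.075]
        d=(P-ctr).mean(0) if len(P) else np.zeros(2)
        k=W[ib&(abs(z-.045)<.008)][:,:2]; 
        if d@a>0: a=-a
        out.append((ctr,np.degrees(np.arctan2(a[1],a[0])),hi-lo,q[:,2].max()-zoff,len(P),pix(c,[*ctr,.07+zoff])[0].round()))
        print('tab',np.round(ctr,4),'yaw %.1f len %.3f top %.3f pink %d'%out[-1][1:5],out[-1][5])
    return out
E
python3 - <<'E'
from h import *
c=np.load('top.npy',allow_pickle=True).item(); tabs(c)
W=world(c)
m=(abs(W[...,2]-.124)<.006)&(W[...,0]>.6)&(W[...,0]<1.0)&(abs(W[...,1])<.22)
r=cv2.minAreaRect(W[m][:,:2].astype(np.float32)); print('unit top',r,np.round(cv2.boxPoints(r),3))
m=(W[...,2]>.06)&(W[...,2]<.105)&(W[...,0]>.55)&(W[...,0]<.635)&(abs(W[...,1])<.12)
print('handle',pca(W[m][:,:2]),m.sum(),W[m][:,2].max())
E
```

```text
tab [0.6675 0.4803] yaw 147.4 len 0.068 top 0.085 pink 0 [136. 165.]
tab [ 0.588  -0.5442] yaw 78.7 len 0.060 top 0.085 pink 0 [428. 185.]
tab [ 0.5742 -0.3116] yaw -145.9 len 0.059 top 0.084 pink 56 [362. 189.]
tab [ 0.4807 -0.4461] yaw 161.4 len 0.060 top 0.084 pink 50 [402. 215.]
tab [0.4823 0.4555] yaw -146.5 len 0.063 top 0.084 pink 51 [142. 217.]
tab [0.3888 0.3154] yaw 128.1 len 0.062 top 0.082 pink 55 [182. 244.]
tab [ 0.3868 -0.3327] yaw 113.4 len 0.060 top 0.083 pink 51 [370. 243.]
unit top ((0.7874605059623718, -0.009526833891868591), (0.3470969796180725, 0.2652047574520111), 85.21832275390625) [[ 0.641 -0.171]
 [ 0.905 -0.194]
 [ 0.934  0.152]
 [ 0.67   0.174]]
handle (array([0.61588747, 0.00174024]), array([-0.04952097, -0.99877308]), np.float64(-0.0771186766859157), np.float64(0.07266590306483356)) 169 0.10145471933262734
```

Emit:
{"method": "carry_out", "body": {"moves": [{"slide": [0.78,-0.59,0]},{"slide": [0.78,-0.59,0]},{"slide": [0.78,-0.59,0]},{"slide": [0.78,-0.59,0]},{"slide": [0.78,-0.59,0]},{"slide": [0.78,-0.59,0]},{"slide": [0.78,-0.59,0]}]}}

```text
schema error: expected keys slide, delta_rot
```

Emit:
{"method": "carry_out", "body": {"moves": [{"slide": [0.78,-0.59,0]},{"slide": [0.78,-0.59,0]},{"slide": [0.78,-0.59,0]},{"slide": [0.78,-0.59,0]},{"slide": [0.78,-0.59,0]},{"slide": [0.78,-0.59,0]},{"slide": [0.78,-0.59,0]}]}}

```text
schema error: expected keys slide, delta_rot
```

Emit:
{"method": "carry_out", "body": {"moves": [{"slide": [0.78,-0.59,0],"delta_rot": [0,0,-0.753]},{"slide": [0.78,-0.59,0],"delta_rot": [0,0,-0.753]},{"slide": [0.78,-0.59,0],"delta_rot": [0,0,-0.753]},{"slide": [0.78,-0.59,0],"delta_rot": [0,0,-0.753]},{"slide": [0.78,-0.59,0],"delta_rot": [0,0,-0.753]},{"slide": [0.78,-0.59,0],"delta_rot": [0,0,-0.753]},{"slide": [0.78,-0.59,0],"delta_rot": [0,0,-0.753]},{"slide": [0.78,-0.59,0],"delta_rot": [0,0,-0.753]},{"slide": [0.78,-0.59,0],"delta_rot": [0,0,-0.753]},{"slide": [0.78,-0.59,0],"delta_rot": [0,0,-0.753]},{"slide": [0.78,-0.59,0],"delta_rot": [0,0,-0.753]},{"slide": [0.78,-0.59,0],"delta_rot": [0,0,-0.753]}]}}

```text
time_s: 1.1
ee_pos: [0.3309, -0.3956, 0.4046]
eef_rot: [[0.082, 0.997, -0.0], [0.997, -0.082, 0.0], [0.0, -0.0, -1.0]]
ft_force: [0.0, 0.8, 0.6]
opening: 0.998
gripper_force: 0.0
```

```bash
python3 - <<'E'
from h import *
c=cams.read_camera('top'); cv2.imwrite('pics/top1.png',c['color'][:,:,::-1]); tabs(c)
s=cams.read_camera('side'); cv2.imwrite('pics/side1.png',s['color'][:,:,::-1])
go((.614,.004,.085),85.5)
c=np.load('top.npy',allow_pickle=True).item(); W=world(c)
x=[];y=[]
for u in range(235,318,3):
    col=W[120:185,u]; k=(abs(col[:,2]-.124)<.008); 
    x.append(col[k][-1,0]); y.append(col[k][-1,1])
p=np.polyfit(y,x,1); print('front edge',p,np.degrees(np.arctan(p[0])),np.std(np.polyval(p,y)-x))
hs=cv2.cvtColor(c['color'],cv2.COLOR_RGB2HSV); 
m=(W[...,2]>.065)&(W[...,2]<.1)&(W[...,0]>.59)&(W[...,0]<.635)&(abs(W[...,1])<.065)
for y0 in np.arange(-.06,.06,.02):
    q=W[m&(abs(W[...,1]-y0)<.01)]; print(np.round(y0,3),np.round(np.median(q,0),4),len(q))
E
```

```text
tab [0.6677 0.476 ] yaw 143.0 len 0.076 top 0.085 pink 0 [138. 165.]
tab [ 0.5867 -0.546 ] yaw -98.4 len 0.064 top 0.085 pink 0 [429. 185.]
tab [ 0.5742 -0.3113] yaw -145.8 len 0.060 top 0.083 pink 57 [362. 189.]
tab [ 0.4819 -0.4464] yaw 161.3 len 0.060 top 0.084 pink 49 [402. 215.]
tab [0.4835 0.4562] yaw -148.1 len 0.064 top 0.085 pink 52 [141. 217.]
tab [0.3902 0.3141] yaw 127.8 len 0.059 top 0.081 pink 57 [182. 244.]
tab [ 0.3865 -0.3323] yaw 113.3 len 0.062 top 0.081 pink 53 [370. 243.]
from grasp [ 0.3308 -0.3957  0.2326] yaw 85.3 j6 -52 j1 -57 t 1.2 open 1.00
slide [1.686 0.998 0.591] rot [-0.    -0.    -0.002]
front edge [0.08114929 0.66133305] 4.639345783299457 0.0010649260582342424
-0.06 [ 0.6129 -0.0604  0.0891] 21
-0.04 [ 0.6096 -0.0393  0.0886] 22
-0.02 [ 0.6114 -0.0219  0.0913] 20
0.0 [0.6134 0.0023 0.0894] 18
0.02 [0.6163 0.0197 0.0894] 21
0.04 [0.6167 0.0401 0.092 ] 17
```

Emit:
{"method": "carry_out", "body": {"moves": [{"slide": [0.845,0.5,0],"delta_rot": [0,0,0]},{"slide": [0.845,0.5,0],"delta_rot": [0,0,0]},{"slide": [0.845,0.5,0],"delta_rot": [0,0,0]},{"slide": [0.845,0.5,0],"delta_rot": [0,0,0]},{"slide": [0.845,0.5,0],"delta_rot": [0,0,0]},{"slide": [0.845,0.5,0],"delta_rot": [0,0,0]},{"slide": [0.845,0.5,0],"delta_rot": [0,0,0]},{"slide": [0.845,0.5,0],"delta_rot": [0,0,0]}]}}

```text
time_s: 1.87
ee_pos: [0.473, -0.1934, 0.4046]
eef_rot: [[0.077, 0.997, -0.0], [0.997, -0.077, 0.0], [0.0, -0.0, -1.0]]
ft_force: [0.5, -0.5, -0.0]
opening: 1.001
gripper_force: 0.0
```

Emit:
{"method": "carry_out", "body": {"moves": [{"slide": [0.845,0.5,0],"delta_rot": [0,0,0]},{"slide": [0.845,0.5,0],"delta_rot": [0,0,0]},{"slide": [0.845,0.5,0],"delta_rot": [0,0,0]},{"slide": [0.845,0.5,0],"delta_rot": [0,0,0]},{"slide": [0.845,0.5,0],"delta_rot": [0,0,0]},{"slide": [0.845,0.5,0],"delta_rot": [0,0,0]},{"slide": [0.845,0.5,0],"delta_rot": [0,0,0]},{"slide": [0.845,0.5,0],"delta_rot": [0,0,0]}]}}

```text
time_s: 2.53
ee_pos: [0.6141, 0.006, 0.4042]
eef_rot: [[0.079, 0.997, -0.0], [0.997, -0.079, -0.0], [-0.0, -0.0, -1.0]]
ft_force: [0.9, 0.1, -0.0]
opening: 1.001
gripper_force: 0.0
```

```bash
python3 - <<'E'
from h import *
c=cams.read_camera('top'); cv2.imwrite('pics/top2.png',c['color'][:,:,::-1]); 
go((.614,.004,.085),85.4)
E
```

```text
from grasp [0.6135 0.005  0.2323] yaw 85.4 j6 -1 j1 -5 t 2.6 open 1.00
slide [-0.004  0.003  0.589] rot [-0.  0.  0.]
```

View pics/top2.png

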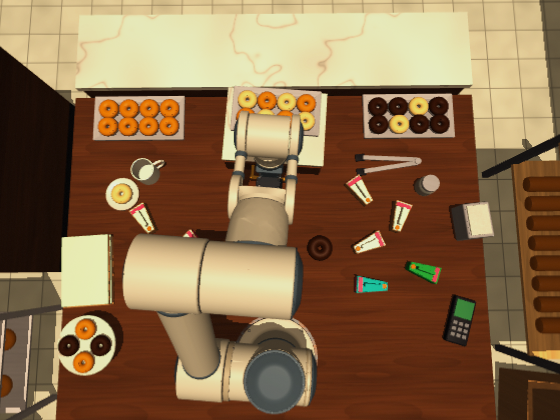

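Emit:
{"method": "carry_out", "body": {"hand": 0.38, "moves": [{"slide": [0,0,0],"delta_rot": [0,0,0]},{"slide": [0,0,0],"delta_rot": [0,0,0]},{"slide": [0,0,0.1],"delta_rot": [0,0,0]},{"slide": [0,0,0.2],"delta_rot": [0,0,0]},{"slide": [0,0,0.3],"delta_rot": [0,0,0]},{"slide": [0,0,0.3],"delta_rot": [0,0,0]}]}}

```text
time_s: 3.08
ee_pos: [0.6119, 0.0046, 0.3258]
eef_rot: [[0.081, 0.997, -0.006], [0.997, -0.081, 0.0], [-0.0, -0.006, -1.0]]
ft_force: [-0.6, 0.5, -1.0]
opening: 0.592
gripper_force: 0.0
```

Emit:
{"method": "carry_out", "body": {"moves": [{"slide": [0,0,0.1],"delta_rot": [0,0,0]},{"slide": [0,0,0.2],"delta_rot": [0,0,0]},{"slide": [0,0,0.29],"delta_rot": [0,0,0]},{"slide": [0,0,0.29],"delta_rot": [0,0,0]}]}}

```text
time_s: 3.42
ee_pos: [0.6125, 0.005, 0.2549]
eef_rot: [[0.08, 0.997, -0.005], [0.997, -0.08, 0.0], [-0.0, -0.005, -1.0]]
ft_force: [-1.1, -0.5, -0.5]
opening: 0.38
gripper_force: 0.0
```

Emit:
{"method": "carry_out", "body": {"hand": 0, "moves": [{"slide": [0,0,0],"delta_rot": [0,0,0]},{"slide": [0,0,0],"delta_rot": [0,0,0]},{"slide": [0,0,0],"delta_rot": [0,0,0]},{"slide": [0,0,0],"delta_rot": [0,0,0]},{"slide": [0,0,0],"delta_rot": [0,0,0]},{"slide": [0,0,0],"delta_rot": [0,0,0]}]}}

```text
time_s: 3.92
ee_pos: [0.614, 0.0056, 0.2589]
eef_rot: [[0.079, 0.997, 0.002], [0.997, -0.079, -0.0], [-0.0, 0.002, -1.0]]
ft_force: [-0.8, 0.0, 11.1]
opening: 0.122
gripper_force: 30.0
```

Emit:
{"method": "carry_out", "body": {"moves": [{"slide": [0,-0.06,0],"delta_rot": [0,0,0]},{"slide": [0,-0.14,0],"delta_rot": [0,0,0]},{"slide": [0,-0.24,0],"delta_rot": [0,0,0]},{"slide": [0,-0.34,0],"delta_rot": [0,0,0]},{"slide": [0,-0.44,0],"delta_rot": [0,0,0]},{"slide": [0,-0.53,0],"delta_rot": [0,0,0]},{"slide": [0,-0.59,0],"delta_rot": [0,0,0]},{"slide": [0,-0.625,0],"delta_rot": [0,0,0]},{"slide": [0,-0.625,0],"delta_rot": [0,0,0]},{"slide": [0,-0.625,0],"delta_rot": [0,0,0]}]}}

```text
time_s: 4.75
ee_pos: [0.4581, 0.0179, 0.2588]
eef_rot: [[0.079, 0.997, 0.003], [0.997, -0.079, -0.001], [-0.0, 0.003, -1.0]]
ft_force: [-2.6, -3.0, 18.8]
opening: 0.122
gripper_force: 30.0
```

Emit:
{"method": "carry_out", "body": {"hand": 0.38, "moves": [{"slide": [0,0,0],"delta_rot": [0,0,0]},{"slide": [0,0,0],"delta_rot": [0,0,0]},{"slide": [0,0,0],"delta_rot": [0,0,0]},{"slide": [0,0,0],"delta_rot": [0,0,0]},{"slide": [0,0,-0.1],"delta_rot": [0,0,0]},{"slide": [0,0,-0.2],"delta_rot": [0,0,0]},{"slide": [0,0,-0.35],"delta_rot": [0,0,0]},{"slide": [0,0,-0.5],"delta_rot": [0,0,0]},{"slide": [0,0,-0.6],"delta_rot": [0,0,0]},{"slide": [0,0,-0.6],"delta_rot": [0,0,0]}]}}

```text
time_s: 5.58
ee_pos: [0.4587, 0.0181, 0.412]
eef_rot: [[0.079, 0.997, 0.008], [0.997, -0.079, -0.001], [-0.0, 0.008, -1.0]]
ft_force: [0.3, -0.9, 0.6]
opening: 0.384
gripper_force: 0.0
```

```bash
python3 - <<'E'
from h import *
go((.574,-.3115,.15),34.2)
E
```

```text
from grasp [0.4587 0.0181 0.24  ] yaw 85.5 j6 -1 j1 -5 t 5.6 open 0.38
slide [-1.278  0.561  0.364] rot [ 0.004 -0.002  0.57 ]
```

Emit:
{"method": "carry_out", "body": {"hand": 0.6, "moves": [{"slide": [-0.64,0.28,0],"delta_rot": [0,0,0]},{"slide": [-0.64,0.28,0],"delta_rot": [0,0,0]},{"slide": [-0.64,0.28,0],"delta_rot": [0,0,0]},{"slide": [-0.64,0.28,0],"delta_rot": [0,0,0]},{"slide": [-0.64,0.28,0],"delta_rot": [0,0,0]}]}}

```text
time_s: 6.0
ee_pos: [0.5164, -0.1519, 0.4067]
eef_rot: [[0.082, 0.997, 0.001], [0.997, -0.082, -0.002], [-0.002, 0.001, -1.0]]
ft_force: [-0.6, -0.0, -0.2]
opening: 0.6
gripper_force: 0.0
```

Emit:
{"method": "carry_out", "body": {"moves": [{"slide": [-0.64,0.28,0.36],"delta_rot": [0,0,0.57]},{"slide": [-0.64,0.28,0.36],"delta_rot": [0,0,0.57]},{"slide": [-0.64,0.28,0.36],"delta_rot": [0,0,0.57]},{"slide": [-0.64,0.28,0.36],"delta_rot": [0,0,0.57]},{"slide": [-0.64,0.28,0.36],"delta_rot": [0,0,0.57]},{"slide": [-0.64,0.28,0.36],"delta_rot": [0,0,0.57]},{"slide": [-0.64,0.28,0.36],"delta_rot": [0,0,0.57]},{"slide": [-0.64,0.28,0.36],"delta_rot": [0,0,0.57]},{"slide": [-0.64,0.28,0.36],"delta_rot": [0,0,0.57]}]}}

```text
time_s: 6.75
ee_pos: [0.5719, -0.3118, 0.3166]
eef_rot: [[0.826, 0.563, -0.001], [0.563, -0.826, 0.001], [-0.0, -0.001, -1.0]]
ft_force: [-0.2, -0.8, 0.2]
opening: 0.6
gripper_force: 0.0
```

```bash
python3 - <<'E'
from h import *
c=cams.read_camera('top'); np.save('open.npy',c,allow_pickle=True); cv2.imwrite('pics/top3.png',cv2.resize(c['color'][130:260,190:420,::-1],None,fx=3.4,fy=3.4,interpolation=cv2.INTER_CUBIC))
tabs(c)
go((.574,-.3115,.070),34.2)
s=cams.read_camera('side'); cv2.imwrite('pics/side3.png',s['color'][:,:,::-1]); tabs(s)
E
```

```text
tab [ 0.6011 -0.5548] yaw -123.5 len 0.059 top 0.085 pink 0 [431. 181.]
tab [ 0.5778 -0.5376] yaw -130.8 len 0.057 top 0.085 pink 0 [426. 188.]
tab [ 0.4814 -0.4474] yaw 158.5 len 0.061 top 0.083 pink 21 [402. 215.]
tab [0.4823 0.4554] yaw -147.1 len 0.060 top 0.084 pink 52 [142. 217.]
tab [0.39  0.314] yaw 127.6 len 0.061 top 0.085 pink 57 [182. 244.]
tab [ 0.2913 -0.5206] yaw 69.3 len 0.062 top 0.083 pink 51 [426. 270.]
from grasp [ 0.572  -0.3117  0.145 ] yaw 34.4 j6 22 j1 -34 t 6.8 open 0.60
slide [0.007 0.004 0.3  ] rot [-0.     0.     0.002]
tab [0.4834 0.4598] yaw -145.9 len 0.060 top 0.082 pink 8 [260. 155.]
tab [0.3886 0.3178] yaw 123.7 len 0.067 top 0.081 pink 82 [242. 171.]
tab [ 0.5759 -0.312 ] yaw -147.8 len 0.061 top 0.078 pink 25 [332. 261.]
tab [ 0.3853 -0.3307] yaw 114.2 len 0.063 top 0.078 pink 214 [269. 275.]
tab [ 0.2453 -0.3386] yaw -94.5 len 0.062 top 0.079 pink 41 [219. 285.]
tab [ 0.4812 -0.447 ] yaw 160.8 len 0.060 top 0.079 pink 72 [314. 299.]
tab [ 0.2942 -0.519 ] yaw 69.0 len 0.062 top 0.079 pink 307 [245. 335.]
```

View pics/top3.png

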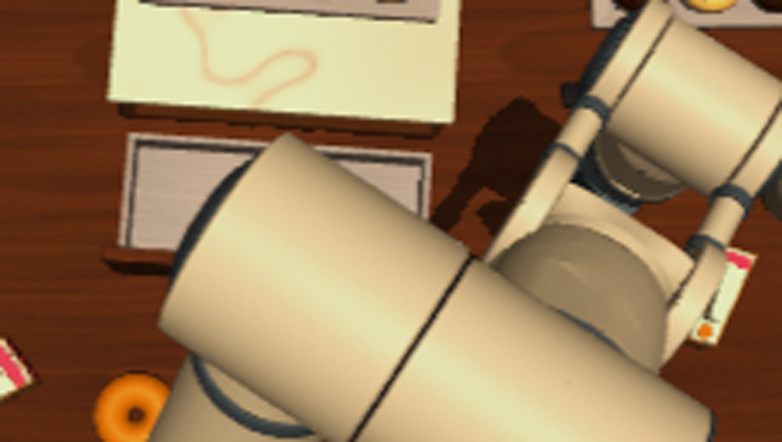

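The crop shows the open drawer: left wall at x≈130, back wall at y≈140 and right wall at x≈430 in crop pixels. The first carton at (362,189) in the full image is a pink one, and both views agree on its tab to about 2 mm, so I'm descending on it.

Emit:
{"method": "carry_out", "body": {"moves": [{"slide": [0.01,0.005,0.1],"delta_rot": [0,0,0]},{"slide": [0.01,0.005,0.2],"delta_rot": [0,0,0]},{"slide": [0.01,0.005,0.26],"delta_rot": [0,0,0]},{"slide": [0.01,0.005,0.295],"delta_rot": [0,0,0]},{"slide": [0.01,0.005,0.295],"delta_rot": [0,0,0]},{"slide": [0.01,0.005,0.295],"delta_rot": [0,0,0]}]}}

```text
time_s: 7.35
ee_pos: [0.5749, -0.3115, 0.2439]
eef_rot: [[0.827, 0.563, 0.0], [0.563, -0.827, -0.0], [0.0, 0.0, -1.0]]
ft_force: [0.3, 0.5, 0.2]
opening: 0.603
gripper_force: 0.0
```

Emit:
{"method": "carry_out", "body": {"hand": 0, "moves": [{"slide": [0,0,0],"delta_rot": [0,0,0]},{"slide": [0,0,0],"delta_rot": [0,0,0]},{"slide": [0,0,0],"delta_rot": [0,0,0]},{"slide": [0,0,0],"delta_rot": [0,0,0]},{"slide": [0,0,0],"delta_rot": [0,0,0]},{"slide": [0,0,0],"delta_rot": [0,0,0]},{"slide": [0,0,0],"delta_rot": [0,0,0]}]}}

```text
time_s: 7.93
ee_pos: [0.5748, -0.3116, 0.2435]
eef_rot: [[0.827, 0.562, -0.0], [0.562, -0.827, 0.0], [0.0, -0.0, -1.0]]
ft_force: [-0.3, 0.8, -0.6]
opening: 0.12
gripper_force: 0.5
```

```bash
cat >> h.py <<'E'
def D(ux,uy): # drawer axes offsets -> world (filled once measured)
    f=json.load(open('drawer.json')); a=np.radians(f['yaw']); 
    return np.array(f['c'])+ux*np.array([np.cos(a),np.sin(a)])+uy*np.array([-np.sin(a),np.cos(a)])
E
python3 - <<'E'
from h import *
c=np.load('open.npy',allow_pickle=True).item(); W=world(c)
a=np.radians(-4.64); ex=np.array([np.cos(a),np.sin(a)]); ey=np.array([-ex[1],ex[0]]); O=np.array([.5752,.0085])
U=(W[...,:2]-O)@np.array([ex,ey]).T; z=W[...,2]
for lo,hi in((.05,.066),(.095,.110),(.012,.028)):
  m=(z>lo)&(z<hi)&(abs(U[...,0])<.1)&(abs(U[...,1])<.2)
  print(lo)
  if lo==.05:
    for x in np.arange(-.05,.06,.02):
      q=U[m&(abs(U[...,0]-x)<.01)&(U[...,1]>.13)]; 
      if len(q): print('left wall x %.2f'%x,np.round([q[:,1].min(),np.median(q[:,1]),q[:,1].max()],4),len(q))
    for y in (-.14,-.12,-.1,-.08,.04,.06,.08,.1,.12,.14):
      q=U[m&(abs(U[...,1]-y)<.008)&(U[...,0]>.05)]
      if len(q): print('back y %.2f'%y,np.round(np.median(q[:,0]),4),len(q))
  if lo<.02:
    q=U[m&(abs(U[...,0])<.06)&(abs(U[...,1])<.16)]; print('floor',len(q),q.min(0),q.max(0))
    for x in(-.03,0,.03):
      qq=q[abs(q[:,0]-x)<.01]; print(x,qq[:,1].max())
  if lo>.09: print('panel',U[m].min(0),U[m].max(0))
# handle/right wall
m=(z>.05)&(z<.066)&(U[...,0]>0)&(U[...,0]<.05)&(U[...,1]<-.13)&(U[...,1]>-.18); q=U[m]; print('right',np.median(q[:,1]),len(q))
E
```

```text
0.05
left wall x -0.05 [0.1495 0.1528 0.1561] 8
left wall x -0.03 [0.1497 0.1528 0.1552] 12
left wall x -0.01 [0.1499 0.1529 0.1563] 12
left wall x 0.01 [0.1507 0.1521 0.1557] 11
left wall x 0.03 [0.1503 0.1528 0.1565] 10
left wall x 0.05 [0.1501 0.152  0.1562] 11
back y -0.14 0.0651 11
back y -0.12 0.0645 11
back y -0.10 0.0646 10
back y -0.08 0.0638 10
back y 0.04 0.0641 9
back y 0.06 0.0646 10
back y 0.08 0.064 7
back y 0.10 0.064 10
back y 0.12 0.0643 9
back y 0.14 0.0641 9
0.095
panel [-0.07503765  0.0947497 ] [-0.05863905  0.16404803]
0.012
floor 784 [-0.04728594 -0.1533564 ] [0.05998888 0.15111299]
-0.03 0.14896648173815435
0 0.15111299173943785
0.03 0.15070867588070747
right -0.15619076989808386 25
```

Emit:
{"method": "carry_out", "body": {"moves": [{"slide": [0,0,0],"delta_rot": [0,0,0]},{"slide": [0,0,0],"delta_rot": [0,0,0]},{"slide": [0,0,-0.06],"delta_rot": [0,0,0]},{"slide": [0,0,-0.16],"delta_rot": [0,0,0]},{"slide": [0,0,-0.3],"delta_rot": [0,0,0]},{"slide": [0,0,-0.45],"delta_rot": [0,0,0]},{"slide": [0,0,-0.55],"delta_rot": [0,0,0]},{"slide": [0,0,-0.55],"delta_rot": [0,0,0]}]}}

```text
time_s: 8.6
ee_pos: [0.5757, -0.3121, 0.3868]
eef_rot: [[0.827, 0.562, 0.007], [0.562, -0.827, -0.005], [0.003, 0.008, -1.0]]
ft_force: [1.7, -0.8, -1.7]
opening: 0.109
gripper_force: 30.0
```

```bash
echo '{"c":[0.5757,0.0067],"yaw":-4.5}'>drawer.json; python3 - <<'E'
from h import *
for k in range(5): print(k,np.round(D(0,.118-.043*k),4))
go((*D(0,.118),.205),-4.5)
s=readout.state(); print(s['gripper_force'],s['ft_force'])
E
```

```text
0 [0.585  0.1243]
1 [0.5816 0.0815]
2 [0.5782 0.0386]
3 [ 0.5748 -0.0043]
4 [ 0.5715 -0.0471]
from grasp [ 0.5757 -0.3121  0.2148] yaw 34.2 j6 22 j1 -34 t 8.6 open 0.11
slide [ 1.011 -1.424  0.031] rot [ 0.004 -0.004  0.43 ]
29.999568164348602 [ 1.749821   -0.75438276 -1.72181616]
```

Emit:
{"method": "carry_out", "body": {"moves": [{"slide": [0.5,-0.71,0],"delta_rot": [0,0,0]},{"slide": [0.5,-0.71,0],"delta_rot": [0,0,0]},{"slide": [0.5,-0.71,0],"delta_rot": [0,0,0]},{"slide": [0.5,-0.71,0],"delta_rot": [0,0,0]},{"slide": [0.5,-0.71,0],"delta_rot": [0,0,0]},{"slide": [0.5,-0.71,0],"delta_rot": [0,0,0]}]}}

```text
time_s: 9.1
ee_pos: [0.5778, -0.0893, 0.3803]
eef_rot: [[0.826, 0.564, -0.002], [0.564, -0.826, 0.002], [-0.0, -0.003, -1.0]]
ft_force: [-0.0, 0.2, -2.0]
opening: 0.109
gripper_force: 30.0
```

Emit:
{"method": "carry_out", "body": {"moves": [{"slide": [0.51,-0.71,0],"delta_rot": [0,0,0.43]},{"slide": [0.51,-0.71,0],"delta_rot": [0,0,0.43]},{"slide": [0.51,-0.71,0],"delta_rot": [0,0,0.43]},{"slide": [0.51,-0.71,0],"delta_rot": [0,0,0.43]},{"slide": [0.51,-0.71,0],"delta_rot": [0,0,0.43]},{"slide": [0.51,-0.71,0],"delta_rot": [0,0,0.43]},{"slide": [0.51,-0.71,0],"delta_rot": [0,0,0.43]},{"slide": [0.51,-0.71,0],"delta_rot": [0,0,0.43]},{"slide": [0.51,-0.71,0],"delta_rot": [0,0,0.43]}]}}

```text
time_s: 9.85
ee_pos: [0.5842, 0.1238, 0.3804]
eef_rot: [[0.997, -0.077, -0.001], [-0.077, -0.997, -0.0], [-0.001, 0.0, -1.0]]
ft_force: [-0.1, -0.8, -1.4]
opening: 0.105
gripper_force: 30.0
```

```bash
python3 - <<'E'
from h import *
go((*D(0,.118),.0935),-4.5)
c=cams.read_camera('side'); cv2.imwrite('pics/s4.png',cv2.resize(c['color'][100:280,200:450,::-1],None,fx=3,fy=3,interpolation=cv2.INTER_CUBIC))
E
```

```text
from grasp [0.5842 0.1238 0.2084] yaw -4.4 j6 101 j1 6 t 9.8 open 0.10
slide [ 0.003 -0.003  0.459] rot [0.    0.001 0.001]
```

View pics/s4.png

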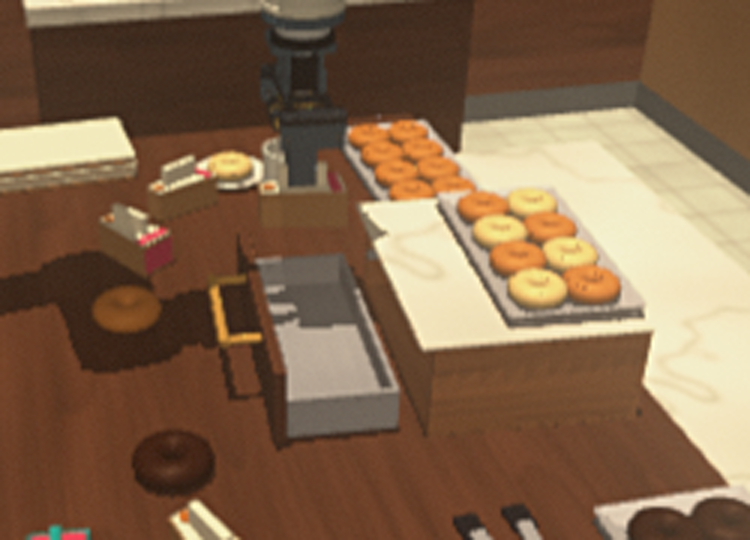

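The carton hangs level at the drawer's left end, at crop (300,195), with its narrow end towards the robot. I'm lowering it now.

Emit:
{"method": "carry_out", "body": {"moves": [{"slide": [0,0,0.12],"delta_rot": [0,0,0]},{"slide": [0,0,0.25],"delta_rot": [0,0,0]},{"slide": [0,0,0.35],"delta_rot": [0,0,0]},{"slide": [0,0,0.42],"delta_rot": [0,0,0]},{"slide": [0,0,0.455],"delta_rot": [0,0,0]},{"slide": [0,0,0.455],"delta_rot": [0,0,0]},{"slide": [0,0,0.455],"delta_rot": [0,0,0]}]}}

```text
time_s: 10.48
ee_pos: [0.5847, 0.1233, 0.2676]
eef_rot: [[0.997, -0.08, 0.0], [-0.08, -0.997, -0.0], [0.0, 0.0, -1.0]]
ft_force: [0.3, -0.9, -0.9]
opening: 0.109
gripper_force: 30.0
```

Emit:
{"method": "carry_out", "body": {"moves": [{"slide": [0,-0.01,0],"delta_rot": [0,0,0]},{"slide": [0,-0.018,0],"delta_rot": [0,0,0]},{"slide": [0,-0.022,0],"delta_rot": [0,0,0]},{"slide": [0,-0.026,0],"delta_rot": [0,0,0]},{"slide": [0,-0.026,0.004],"delta_rot": [0,0,0]},{"slide": [0,-0.026,0.008],"delta_rot": [0,0,0]},{"slide": [0,-0.026,0.008],"delta_rot": [0,0,0]}]}}

```text
time_s: 11.07
ee_pos: [0.5848, 0.1304, 0.2651]
eef_rot: [[0.997, -0.079, -0.0], [-0.079, -0.997, -0.0], [-0.0, 0.0, -1.0]]
ft_force: [0.5, 0.7, -2.1]
opening: 0.106
gripper_force: 30.0
```

Emit:
{"method": "carry_out", "body": {"moves": [{"slide": [0,-0.004,0],"delta_rot": [0,0,0]},{"slide": [0,-0.008,0],"delta_rot": [0,0,0]},{"slide": [0,-0.012,0],"delta_rot": [0,0,0]},{"slide": [0,-0.012,0.003],"delta_rot": [0,0,0]},{"slide": [0,-0.012,0.006],"delta_rot": [0,0,0]},{"slide": [0,-0.012,0.006],"delta_rot": [0,0,0]}]}}

```text
time_s: 11.57
ee_pos: [0.5851, 0.1334, 0.2635]
eef_rot: [[0.997, -0.079, -0.0], [-0.079, -0.997, -0.0], [-0.0, 0.0, -1.0]]
ft_force: [-0.5, 0.3, -2.9]
opening: 0.104
gripper_force: 30.0
```

```bash
python3 - <<'E'
from h import *
print(readout.state()['ft_force'])
c=cams.read_camera('side'); cv2.imwrite('pics/s5.png',cv2.resize(c['color'][130:250,260:400,::-1],None,fx=5,fy=5,interpolation=cv2.INTER_CUBIC))
E
```

```text
[-0.50756987  0.34338704 -2.90779924]
```

View pics/s5.png

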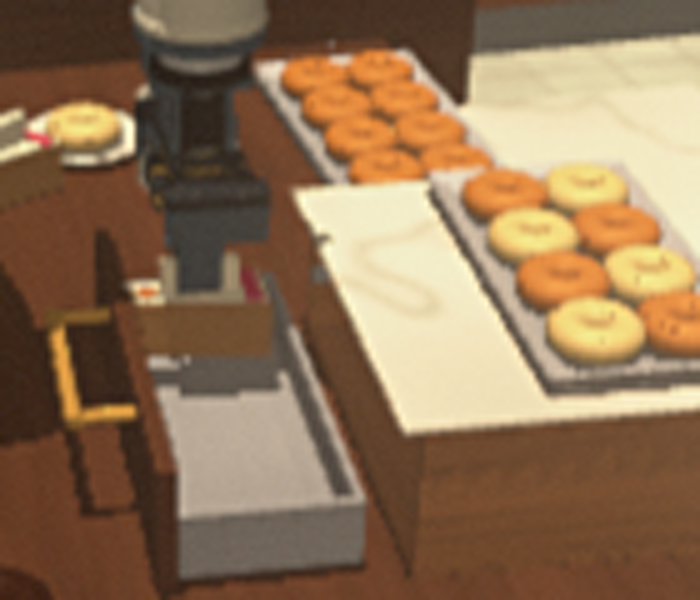

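```bash
python3 - <<'E'
from h import *
c=cams.read_camera('side')
for z in(.02,.068):
  for ux,w in((.05,.029),(-.05,.014)):
    print(z,ux,((pix(c,[*D(ux,.127-w),z])[0]-[260,130])*5).round())
print('wall top L', [((pix(c,[*D(ux,.152),.06])[0]-[260,130])*5).round() for ux in(-.06,.06)])
print('wall bottom L', [((pix(c,[*D(ux,.152),.02])[0]-[260,130])*5).round() for ux in(-.06,.06)])
W=world(c); a=W[130:250,260:400]
for r in (310,320,340,350,360,370,385,395): print(r,np.round(a[r//5,210//5],4))
c=cams.read_camera('top'); tabs(c,.02,(.45,.7,-.2,.2)); show(wedges(c,.02,(.5,.66,-.15,.2)))
E
```

```text
0.02 0.05 [263. 356.]
0.02 -0.05 [133. 356.]
0.068 0.05 [265. 303.]
0.068 -0.05 [133. 303.]
wall top L [array([114., 288.]), array([264., 277.])]
wall bottom L [array([114., 332.]), array([262., 321.])]
310 [0.5916 0.1077 0.0631]
320 [0.5913 0.1062 0.0551]
340 [0.5926 0.1096 0.035 ]
350 [0.592  0.107  0.0275]
360 [ 0.2618 -1.1341  0.808 ]
370 [0.5885 0.0926 0.0184]
385 [0.5829 0.0705 0.0192]
395 [0.5796 0.0575 0.0187]
```

Emit:
{"method": "carry_out", "body": {"moves": [{"slide": [0,-0.006,-0.003],"delta_rot": [0,0,0]},{"slide": [0,-0.01,-0.003],"delta_rot": [0,0,0]},{"slide": [0,-0.014,-0.003],"delta_rot": [0,0,0]},{"slide": [0,-0.014,-0.003],"delta_rot": [0,0,0]}]}}

```text
time_s: 12.05
ee_pos: [0.5852, 0.136, 0.2645]
eef_rot: [[0.997, -0.079, -0.001], [-0.079, -0.997, -0.002], [-0.001, 0.002, -1.0]]
ft_force: [-1.0, -13.5, 0.0]
opening: 0.108
gripper_force: 30.2
```

Emit:
{"method": "carry_out", "body": {"hand": 0.36, "moves": [{"slide": [0,0.004,0.004],"delta_rot": [0,0,0]},{"slide": [0,0.004,0.004],"delta_rot": [0,0,0]},{"slide": [0,0.004,0.004],"delta_rot": [0,0,0]},{"slide": [0,0.004,0.004],"delta_rot": [0,0,0]},{"slide": [0,0.004,-0.1],"delta_rot": [0,0,0]},{"slide": [0,0.004,-0.25],"delta_rot": [0,0,0]},{"slide": [0,0.004,-0.4],"delta_rot": [0,0,0]},{"slide": [0,0.004,-0.5],"delta_rot": [0,0,0]},{"slide": [0,0.004,-0.5],"delta_rot": [0,0,0]}]}}

```text
time_s: 12.8
ee_pos: [0.5864, 0.1363, 0.3953]
eef_rot: [[0.997, -0.079, 0.009], [-0.079, -0.997, 0.001], [0.008, -0.002, -1.0]]
ft_force: [1.2, 0.3, 0.5]
opening: 0.361
gripper_force: 0.0
```

```bash
python3 - <<'E'
from h import *
go((.386,-.3315,.15),113.4)
go((.386,-.3315,.15),None)
E
```

```text
from grasp [0.5864 0.1363 0.2233] yaw -4.5 j6 102 j1 7 t 12.8 open 0.36
slide [-0.654  1.929  0.284] rot [-0.004 -0.004  0.69 ]
from grasp [0.5864 0.1363 0.2233] yaw -4.5 j6 102 j1 7 t 12.8 open 0.36
slide [-0.654  1.929  0.284] rot [-0.001 -0.005  0.   ]
```

Emit:
{"method": "carry_out", "body": {"hand": 0.6, "moves": [{"slide": [-0.33,0.96,0],"delta_rot": [0,0,-0.655]},{"slide": [-0.33,0.96,0],"delta_rot": [0,0,-0.655]},{"slide": [-0.33,0.96,0],"delta_rot": [0,0,-0.655]},{"slide": [-0.33,0.96,0],"delta_rot": [0,0,-0.655]},{"slide": [-0.33,0.96,0],"delta_rot": [0,0,-0.655]},{"slide": [-0.33,0.96,0],"delta_rot": [0,0,-0.655]},{"slide": [-0.33,0.96,0],"delta_rot": [0,0,-0.655]},{"slide": [-0.33,0.96,0],"delta_rot": [0,0,-0.655]},{"slide": [-0.33,0.96,0],"delta_rot": [0,0,-0.655]},{"slide": [-0.33,0.96,0],"delta_rot": [0,0,-0.655]}]}}

```text
time_s: 13.63
ee_pos: [0.4839, -0.0973, 0.3894]
eef_rot: [[0.578, 0.816, 0.0], [0.816, -0.578, 0.0], [0.0, -0.0, -1.0]]
ft_force: [-0.5, -0.0, -0.5]
opening: 0.601
gripper_force: 0.0
```

```bash
python3 - <<'E'
from h import *
go((.386,-.3315,.15),113.4)
c=cams.read_camera('top'); t=tabs(c); print('drawer:'); tabs(c,.02,(.5,.65,-.15,.2));
tabs(cams.read_camera('side'))
E
```

```text
from grasp [ 0.4839 -0.0973  0.2174] yaw 54.7 j6 17 j1 -18 t 13.6 open 0.60
slide [-0.991  0.222  0.27 ] rot [ 0.    -0.    -0.652]
tab [0.6657 0.4779] yaw 146.8 len 0.078 top 0.085 pink 0 [137. 166.]
tab [ 0.5861 -0.5438] yaw -122.9 len 0.060 top 0.085 pink 0 [428. 185.]
tab [ 0.4811 -0.4462] yaw 160.9 len 0.059 top 0.083 pink 50 [402. 215.]
tab [0.4815 0.4549] yaw -146.7 len 0.061 top 0.083 pink 52 [142. 218.]
tab [0.3897 0.3145] yaw 127.6 len 0.059 top 0.083 pink 56 [182. 244.]
tab [ 0.3865 -0.3319] yaw 113.0 len 0.061 top 0.083 pink 52 [370. 243.]
tab [ 0.2916 -0.5198] yaw 69.5 len 0.063 top 0.083 pink 51 [426. 270.]
tab [ 0.2438 -0.3372] yaw -93.7 len 0.059 top 0.084 pink 49 [373. 285.]
drawer:
tab [0.5874 0.1296] yaw 173.7 len 0.061 top 0.084 pink 51 [235. 186.]
tab [0.3891 0.3167] yaw 125.8 len 0.064 top 0.080 pink 82 [243. 171.]
tab [ 0.3854 -0.3307] yaw 114.3 len 0.061 top 0.077 pink 216 [269. 275.]
tab [ 0.2453 -0.3389] yaw -94.4 len 0.062 top 0.079 pink 40 [219. 285.]
tab [ 0.482  -0.4473] yaw 161.3 len 0.058 top 0.078 pink 72 [314. 299.]
tab [ 0.2943 -0.519 ] yaw 68.9 len 0.063 top 0.079 pink 307 [245. 335.]
```

Emit:
{"method": "carry_out", "body": {"moves": [{"slide": [-0.99,0.22,0.27],"delta_rot": [0,0,-0.652]},{"slide": [-0.99,0.22,0.27],"delta_rot": [0,0,-0.652]},{"slide": [-0.99,0.22,0.27],"delta_rot": [0,0,-0.652]},{"slide": [-0.99,0.22,0.27],"delta_rot": [0,0,-0.652]},{"slide": [-0.99,0.22,0.27],"delta_rot": [0,0,-0.652]},{"slide": [-0.99,0.22,0.27],"delta_rot": [0,0,-0.652]},{"slide": [-0.99,0.22,0.27],"delta_rot": [0,0,-0.652]},{"slide": [-0.99,0.22,0.27],"delta_rot": [0,0,-0.652]},{"slide": [-0.99,0.22,0.27],"delta_rot": [0,0,-0.652]},{"slide": [-0.99,0.22,0.27],"delta_rot": [0,0,-0.652]},{"slide": [-0.99,0.22,0.27],"delta_rot": [0,0,-0.652]}]}}

```text
time_s: 14.65
ee_pos: [0.3849, -0.3301, 0.3217]
eef_rot: [[-0.39, 0.921, -0.0], [0.921, 0.39, 0.0], [0.0, -0.0, -1.0]]
ft_force: [0.2, -0.3, 0.2]
opening: 0.601
gripper_force: 0.0
```

```bash
python3 - <<'E'
from h import *
go((.386,-.3313,.070),113.4)
s=cams.read_camera('side'); tabs(s)
cv2.imwrite('pics/s6.png',cv2.resize(s['color'][130:330,180:380,::-1],None,fx=3,fy=3,interpolation=cv2.INTER_CUBIC))
E
```

```text
from grasp [ 0.3849 -0.3301  0.1497] yaw 113.0 j6 -70 j1 -47 t 14.7 open 0.60
slide [-0.006  0.002  0.319] rot [-0.    -0.    -0.005]
tab [0.3863 0.3198] yaw 122.1 len 0.054 top 0.080 pink 3 [242. 171.]
tab [ 0.3853 -0.3308] yaw 115.1 len 0.062 top 0.078 pink 214 [269. 275.]
tab [ 0.2454 -0.3375] yaw -94.2 len 0.063 top 0.078 pink 40 [219. 285.]
tab [ 0.4812 -0.447 ] yaw 161.1 len 0.060 top 0.078 pink 72 [314. 299.]
tab [ 0.2942 -0.5194] yaw 69.0 len 0.061 top 0.079 pink 306 [245. 335.]
```

View pics/s6.png

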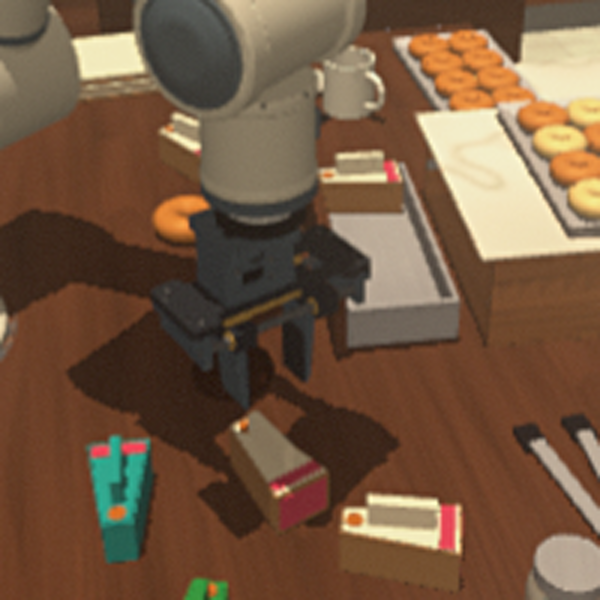

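The pink carton sits under the gripper at crop (280,470), with the turquoise decoy well to its left. The first carton stands upright at the drawer's left end.

Emit:
{"method": "carry_out", "body": {"moves": [{"slide": [-0.005,0,0.1],"delta_rot": [0,0,0]},{"slide": [-0.005,0,0.2],"delta_rot": [0,0,0]},{"slide": [-0.005,0,0.28],"delta_rot": [0,0,0]},{"slide": [-0.005,0,0.314],"delta_rot": [0,0,0]},{"slide": [-0.005,0,0.314],"delta_rot": [0,0,0]},{"slide": [-0.005,0,0.314],"delta_rot": [0,0,0]}]}}

```text
time_s: 15.2
ee_pos: [0.3856, -0.3311, 0.2438]
eef_rot: [[-0.391, 0.92, -0.0], [0.92, 0.391, 0.0], [0.0, -0.0, -1.0]]
ft_force: [0.9, -0.8, 0.4]
opening: 0.606
gripper_force: 0.0
```

Emit:
{"method": "carry_out", "body": {"hand": 0, "moves": [{"slide": [0,0,0],"delta_rot": [0,0,0]},{"slide": [0,0,0],"delta_rot": [0,0,0]},{"slide": [0,0,0],"delta_rot": [0,0,0]},{"slide": [0,0,0],"delta_rot": [0,0,0]},{"slide": [0,0,0],"delta_rot": [0,0,0]},{"slide": [0,0,0],"delta_rot": [0,0,0]},{"slide": [0,0,0],"delta_rot": [0,0,0]},{"slide": [0,0,0],"delta_rot": [0,0,0]},{"slide": [0,0,0],"delta_rot": [0,0,0]}]}}

```text
time_s: 15.95
ee_pos: [0.3852, -0.3312, 0.2434]
eef_rot: [[-0.392, 0.92, -0.0], [0.92, 0.392, 0.0], [0.0, -0.0, -1.0]]
ft_force: [0.1, 0.7, -1.9]
opening: 0.109
gripper_force: 30.0
```

Emit:
{"method": "carry_out", "body": {"moves": [{"slide": [0,0,-0.06],"delta_rot": [0,0,0]},{"slide": [0,0,-0.16],"delta_rot": [0,0,0]},{"slide": [0,0,-0.3],"delta_rot": [0,0,0]},{"slide": [0,0,-0.45],"delta_rot": [0,0,0]},{"slide": [0,0,-0.57],"delta_rot": [0,0,0]},{"slide": [0,0,-0.57],"delta_rot": [0,0,0]}]}}

```text
time_s: 16.45
ee_pos: [0.386, -0.332, 0.3914]
eef_rot: [[-0.392, 0.92, 0.006], [0.92, 0.392, -0.006], [-0.008, 0.003, -1.0]]
ft_force: [1.5, -1.1, 0.1]
opening: 0.109
gripper_force: 30.0
```

```bash
python3 - <<'E'
from h import *
go((*D(0,.076),.21),54)
E
```

```text
from grasp [ 0.386  -0.332   0.2194] yaw 113.1 j6 -71 j1 -47 t 16.4 open 0.11
slide [1.218 1.37  0.032] rot [0.004 0.004 0.657]
```

Emit:
{"method": "carry_out", "body": {"moves": [{"slide": [0.6,0.68,0],"delta_rot": [0,0,0.657]},{"slide": [0.6,0.68,0],"delta_rot": [0,0,0.657]},{"slide": [0.6,0.68,0],"delta_rot": [0,0,0.657]},{"slide": [0.6,0.68,0],"delta_rot": [0,0,0.657]},{"slide": [0.6,0.68,0],"delta_rot": [0,0,0.657]},{"slide": [0.6,0.68,0],"delta_rot": [0,0,0.657]},{"slide": [0.6,0.68,0],"delta_rot": [0,0,0.657]},{"slide": [0.6,0.68,0],"delta_rot": [0,0,0.657]},{"slide": [0.6,0.68,0],"delta_rot": [0,0,0.657]},{"slide": [0.6,0.68,0],"delta_rot": [0,0,0.657]}]}}

```text
time_s: 17.28
ee_pos: [0.4828, -0.1261, 0.3856]
eef_rot: [[0.593, 0.805, -0.001], [0.805, -0.593, 0.0], [-0.0, -0.001, -1.0]]
ft_force: [-0.4, -0.1, -2.3]
opening: 0.107
gripper_force: 30.0
```

```bash
python3 - <<'E'
from h import *
go((*D(0,.076),.21),-4.5)
E
```

```text
from grasp [ 0.4828 -0.1261  0.2136] yaw 53.6 j6 15 j1 -21 t 17.3 open 0.11
slide [ 0.906 -0.176  0.014] rot [-0.     0.     0.646]
```

Emit:
{"method": "carry_out", "body": {"moves": [{"slide": [0.906,-0.176,0],"delta_rot": [0,0,0.646]},{"slide": [0.906,-0.176,0],"delta_rot": [0,0,0.646]},{"slide": [0.906,-0.176,0],"delta_rot": [0,0,0.646]},{"slide": [0.906,-0.176,0],"delta_rot": [0,0,0.646]},{"slide": [0.906,-0.176,0],"delta_rot": [0,0,0.646]},{"slide": [0.906,-0.176,0],"delta_rot": [0,0,0.646]},{"slide": [0.906,-0.176,0],"delta_rot": [0,0,0.646]},{"slide": [0.906,-0.176,0],"delta_rot": [0,0,0.646]},{"slide": [0.906,-0.176,0],"delta_rot": [0,0,0.646]},{"slide": [0.906,-0.176,0],"delta_rot": [0,0,0.646]},{"slide": [0.906,-0.176,0],"delta_rot": [0,0,0.646]}]}}

```text
time_s: 18.2
ee_pos: [0.5804, 0.0822, 0.3857]
eef_rot: [[0.998, -0.067, -0.001], [-0.067, -0.998, -0.0], [-0.001, 0.0, -1.0]]
ft_force: [0.9, -0.4, -1.1]
opening: 0.107
gripper_force: 30.0
```

```bash
python3 - <<'E'
from h import *
go((*D(0,.076),.0935),-4.5)
E
```

```text
from grasp [0.5804 0.0822 0.2137] yaw -3.9 j6 96 j1 2 t 18.2 open 0.11
slide [ 0.005 -0.001  0.481] rot [0.    0.    0.007]
```

Emit:
{"method": "carry_out", "body": {"moves": [{"slide": [0.005,0,0.12],"delta_rot": [0,0,0.007]},{"slide": [0.005,0,0.25],"delta_rot": [0,0,0.007]},{"slide": [0.005,0,0.36],"delta_rot": [0,0,0.007]},{"slide": [0.005,0,0.44],"delta_rot": [0,0,0.007]},{"slide": [0.005,0,0.48],"delta_rot": [0,0,0.007]},{"slide": [0.005,0,0.48],"delta_rot": [0,0,0.007]},{"slide": [0.005,0,0.48],"delta_rot": [0,0,0.007]}]}}

```text
time_s: 18.78
ee_pos: [0.582, 0.0821, 0.2662]
eef_rot: [[0.997, -0.081, -0.0], [-0.081, -0.997, 0.0], [-0.0, -0.0, -1.0]]
ft_force: [0.6, 0.6, -1.0]
opening: 0.107
gripper_force: 30.0
```

Emit:
{"method": "carry_out", "body": {"moves": [{"slide": [0,-0.01,0],"delta_rot": [0,0,0]},{"slide": [0,-0.016,0],"delta_rot": [0,0,0]},{"slide": [0,-0.022,0],"delta_rot": [0,0,0]},{"slide": [0,-0.026,0],"delta_rot": [0,0,0]},{"slide": [0,-0.026,0],"delta_rot": [0,0,0]}]}}

```text
time_s: 19.2
ee_pos: [0.5824, 0.0891, 0.2664]
eef_rot: [[0.997, -0.083, 0.001], [-0.083, -0.997, 0.0], [0.001, -0.0, -1.0]]
ft_force: [1.1, -0.2, -1.2]
opening: 0.108
gripper_force: 30.0
```

Emit:
{"method": "carry_out", "body": {"moves": [{"slide": [0,-0.004,0.002],"delta_rot": [0,0,0]},{"slide": [0,-0.008,0.004],"delta_rot": [0,0,0]},{"slide": [0,-0.01,0.006],"delta_rot": [0,0,0]},{"slide": [0,-0.01,0.008],"delta_rot": [0,0,0]}]}}

```text
time_s: 19.53
ee_pos: [0.5825, 0.0913, 0.264]
eef_rot: [[0.996, -0.084, 0.0], [-0.084, -0.996, -0.0], [0.0, 0.0, -1.0]]
ft_force: [0.0, -1.8, -0.5]
opening: 0.107
gripper_force: 30.0
```

```bash
python3 - <<'E'
from h import *
c=cams.read_camera('top'); cv2.imwrite('pics/top7.png',cv2.resize(c['color'][130:260,190:420,::-1],None,fx=3.4,fy=3.4,interpolation=cv2.INTER_CUBIC))
s=cams.read_camera('side'); cv2.imwrite('pics/s7.png',cv2.resize(s['color'][130:250,260:400,::-1],None,fx=5,fy=5,interpolation=cv2.INTER_CUBIC))
E
```

```text
(no output)
```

View pics/s7.png

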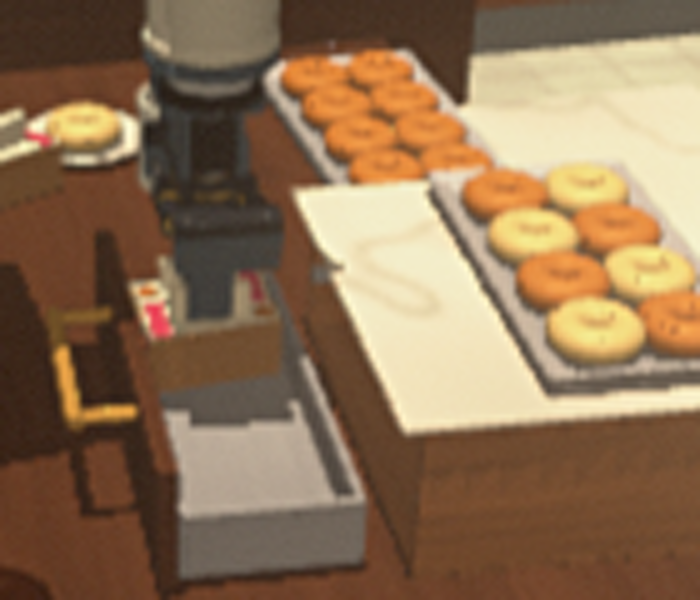

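The second carton is beside the first and turned the other way, with its pink panel in front at crop (160,315). I'm nudging it once more and then releasing.

Emit:
{"method": "carry_out", "body": {"moves": [{"slide": [0,-0.004,0.002],"delta_rot": [0,0,0]},{"slide": [0,-0.007,0.002],"delta_rot": [0,0,0]},{"slide": [0,-0.007,0.002],"delta_rot": [0,0,0]}]}}

```text
time_s: 19.88
ee_pos: [0.5826, 0.0922, 0.2636]
eef_rot: [[0.996, -0.084, -0.0], [-0.084, -0.996, -0.002], [-0.0, 0.002, -1.0]]
ft_force: [-2.3, -13.8, 2.4]
opening: 0.107
gripper_force: 30.0
```

Emit:
{"method": "carry_out", "body": {"hand": 0.36, "moves": [{"slide": [0,0.002,0.002],"delta_rot": [0,0,0]},{"slide": [0,0.002,0.002],"delta_rot": [0,0,0]},{"slide": [0,0.002,0.002],"delta_rot": [0,0,0]},{"slide": [0,0.002,0.002],"delta_rot": [0,0,0]},{"slide": [0,0.002,-0.1],"delta_rot": [0,0,0]},{"slide": [0,0.002,-0.25],"delta_rot": [0,0,0]},{"slide": [0,0.002,-0.4],"delta_rot": [0,0,0]},{"slide": [0,0.002,-0.5],"delta_rot": [0,0,0]},{"slide": [0,0.002,-0.5],"delta_rot": [0,0,0]}]}}

```text
time_s: 20.63
ee_pos: [0.5836, 0.0928, 0.3941]
eef_rot: [[0.996, -0.084, 0.008], [-0.084, -0.997, 0.001], [0.008, -0.001, -1.0]]
ft_force: [1.9, -0.3, 0.3]
opening: 0.358
gripper_force: 0.0
```

```bash
python3 - <<'E'
from h import *
go((.4815,-.447,.15),161.2)
s=cams.read_camera('side'); tabs(s); print('drawer'); tabs(s,.02,(.5,.65,-.15,.2));
E
```

```text
from grasp [0.5836 0.0928 0.2221] yaw -4.8 j6 98 j1 3 t 20.6 open 0.36
slide [-0.229  2.186  0.283] rot [-0.002 -0.005  0.156]
tab [0.4819 0.4576] yaw -147.3 len 0.061 top 0.081 pink 8 [259. 155.]
tab [0.3901 0.3156] yaw 126.5 len 0.066 top 0.081 pink 80 [243. 171.]
tab [ 0.2454 -0.3378] yaw -94.4 len 0.060 top 0.078 pink 40 [219. 285.]
tab [ 0.4813 -0.447 ] yaw 160.3 len 0.060 top 0.078 pink 72 [314. 299.]
tab [ 0.2942 -0.519 ] yaw 68.9 len 0.062 top 0.080 pink 310 [245. 335.]
drawer
tab [0.5857 0.1097] yaw 92.4 len 0.067 top 0.079 pink 37 [300. 186.]
```

Emit:
{"method": "carry_out", "body": {"hand": 0.6, "moves": [{"slide": [-0.1,1.0,0],"delta_rot": [0,0,0]},{"slide": [-0.1,1.0,0],"delta_rot": [0,0,0]},{"slide": [-0.1,1.0,0],"delta_rot": [0,0,0]},{"slide": [-0.1,1.0,0],"delta_rot": [0,0,0]},{"slide": [-0.1,1.0,0],"delta_rot": [0,0,0]},{"slide": [-0.1,1.0,0],"delta_rot": [0,0,0]}]}}

```text
time_s: 21.18
ee_pos: [0.536, -0.1548, 0.3875]
eef_rot: [[0.997, -0.084, -0.001], [-0.084, -0.997, 0.001], [-0.001, -0.001, -1.0]]
ft_force: [0.8, 0.1, 0.4]
opening: 0.601
gripper_force: 0.0
```

Emit:
{"method": "carry_out", "body": {"moves": [{"slide": [-0.1,1.0,0],"delta_rot": [0,0,0]},{"slide": [-0.1,1.0,0],"delta_rot": [0,0,0]},{"slide": [-0.1,1.0,0],"delta_rot": [0,0,0]},{"slide": [-0.1,1.0,0],"delta_rot": [0,0,0]},{"slide": [-0.1,1.0,0],"delta_rot": [0,0,0]},{"slide": [-0.1,1.0,0],"delta_rot": [0,0,0]},{"slide": [-0.1,1.0,0],"delta_rot": [0,0,0]}]}}

```text
time_s: 21.77
ee_pos: [0.4893, -0.4063, 0.387]
eef_rot: [[0.996, -0.088, -0.001], [-0.088, -0.996, -0.001], [-0.001, 0.001, -1.0]]
ft_force: [-2.3, -0.1, -0.3]
opening: 0.597
gripper_force: 0.0
```

Emit:
{"method": "carry_out", "body": {"moves": [{"slide": [-0.03,0.185,0.1],"delta_rot": [0,0,0.156]},{"slide": [-0.03,0.185,0.2],"delta_rot": [0,0,0.156]},{"slide": [-0.03,0.185,0.28],"delta_rot": [0,0,0.156]},{"slide": [-0.03,0.185,0.28],"delta_rot": [0,0,0.156]}]}}

```text
time_s: 22.1
ee_pos: [0.4784, -0.4453, 0.313]
eef_rot: [[0.946, -0.324, -0.005], [-0.324, -0.946, 0.006], [-0.007, -0.004, -1.0]]
ft_force: [-0.9, 0.6, -0.9]
opening: 0.601
gripper_force: 0.0
```

```bash
python3 - <<'E'
from h import *
s=cams.read_camera('side'); t=tabs(s); print('drawer'); tabs(s,.02,(.5,.65,-.15,.2));
c=cams.read_camera('top'); tabs(c); print('drawer'); tabs(c,.02,(.5,.65,-.15,.2));
go((.4815,-.447,.0705),161.2)
E
```

```text
tab [0.4808 0.4561] yaw -147.3 len 0.060 top 0.083 pink 8 [259. 156.]
tab [0.3902 0.3152] yaw 127.3 len 0.063 top 0.080 pink 79 [243. 172.]
tab [ 0.2454 -0.3385] yaw -94.1 len 0.059 top 0.078 pink 40 [219. 285.]
tab [ 0.4819 -0.4473] yaw 161.1 len 0.058 top 0.079 pink 71 [314. 299.]
tab [ 0.2944 -0.5186] yaw 69.2 len 0.061 top 0.079 pink 304 [245. 335.]
drawer
tab [0.6689 0.4763] yaw 143.0 len 0.077 top 0.085 pink 0 [138. 165.]
tab [0.5125 0.1463] yaw 84.7 len 0.062 top 0.084 pink 26 [231. 208.]
tab [0.4813 0.4549] yaw -147.4 len 0.061 top 0.084 pink 51 [142. 218.]
tab [ 0.4992 -0.0192] yaw -94.6 len 0.066 top 0.085 pink 0 [279. 211.]
tab [ 0.4179 -0.653 ] yaw -170.7 len 0.045 top 0.085 pink 0 [462. 233.]
tab [0.3898 0.3142] yaw 127.7 len 0.059 top 0.082 pink 58 [182. 244.]
drawer
tab [0.587  0.1297] yaw -6.3 len 0.060 top 0.085 pink 114 [235. 186.]
tab [0.5858 0.0863] yaw -5.0 len 0.060 top 0.084 pink 112 [248. 186.]
from grasp [ 0.4797 -0.4453  0.1457] yaw -18.8 j6 61 j1 -48 t 22.2 open 0.60
slide [0.009 0.004 0.301] rot [-0.001  0.001  0.   ]
```

Emit:
{"method": "carry_out", "body": {"moves": [{"slide": [0.008,0.004,0.1],"delta_rot": [0,0,0]},{"slide": [0.008,0.004,0.2],"delta_rot": [0,0,0]},{"slide": [0.008,0.004,0.27],"delta_rot": [0,0,0]},{"slide": [0.008,0.004,0.299],"delta_rot": [0,0,0]},{"slide": [0.008,0.004,0.299],"delta_rot": [0,0,0]},{"slide": [0.008,0.004,0.299],"delta_rot": [0,0,0]}]}}

```text
time_s: 22.7
ee_pos: [0.4819, -0.4473, 0.2451]
eef_rot: [[0.947, -0.322, 0.001], [-0.322, -0.947, -0.001], [0.001, 0.001, -1.0]]
ft_force: [0.8, 0.1, 1.1]
opening: 0.601
gripper_force: 0.0
```

Emit:
{"method": "carry_out", "body": {"hand": 0, "moves": [{"slide": [0,0,0],"delta_rot": [0,0,0]},{"slide": [0,0,0],"delta_rot": [0,0,0]},{"slide": [0,0,0],"delta_rot": [0,0,0]},{"slide": [0,0,0],"delta_rot": [0,0,0]},{"slide": [0,0,0],"delta_rot": [0,0,0]},{"slide": [0,0,0],"delta_rot": [0,0,0]},{"slide": [0,0,0],"delta_rot": [0,0,0]},{"slide": [0,0,0],"delta_rot": [0,0,0]},{"slide": [0,0,0],"delta_rot": [0,0,0]}]}}

```text
time_s: 23.45
ee_pos: [0.4813, -0.4473, 0.2435]
eef_rot: [[0.946, -0.323, -0.0], [-0.323, -0.946, 0.0], [-0.0, -0.0, -1.0]]
ft_force: [0.9, -0.0, -1.7]
opening: 0.109
gripper_force: 30.0
```

Emit:
{"method": "carry_out", "body": {"moves": [{"slide": [0,0,-0.06],"delta_rot": [0,0,0]},{"slide": [0,0,-0.16],"delta_rot": [0,0,0]},{"slide": [0,0,-0.3],"delta_rot": [0,0,0]},{"slide": [0,0,-0.45],"delta_rot": [0,0,0]},{"slide": [0,0,-0.57],"delta_rot": [0,0,0]},{"slide": [0,0,-0.57],"delta_rot": [0,0,0]}]}}

```text
time_s: 23.95
ee_pos: [0.4821, -0.4481, 0.3928]
eef_rot: [[0.946, -0.323, 0.006], [-0.323, -0.946, -0.007], [0.008, 0.005, -1.0]]
ft_force: [0.5, -0.2, -0.9]
opening: 0.112
gripper_force: 30.0
```

```bash
python3 - <<'E'
from h import *
p=D(0,.035); print(p); go((*p,.21),-4.5)
E
```

```text
[0.57844607 0.04159211]
from grasp [ 0.4821 -0.4481  0.2208] yaw -18.8 j6 61 j1 -48 t 23.9 open 0.11
slide [-0.268 -1.979  0.032] rot [ 0.004 -0.005 -0.159]
```

Emit:
{"method": "carry_out", "body": {"moves": [{"slide": [-0.134,-0.99,0],"delta_rot": [0,0,0]},{"slide": [-0.134,-0.99,0],"delta_rot": [0,0,0]},{"slide": [-0.134,-0.99,0],"delta_rot": [0,0,0]},{"slide": [-0.134,-0.99,0],"delta_rot": [0,0,0]},{"slide": [-0.134,-0.99,0],"delta_rot": [0,0,0]},{"slide": [-0.134,-0.99,0],"delta_rot": [0,0,0]},{"slide": [-0.134,-0.99,0],"delta_rot": [0,0,0]}]}}

```text
time_s: 24.53
ee_pos: [0.53, -0.1961, 0.3857]
eef_rot: [[0.948, -0.319, -0.001], [-0.319, -0.948, 0.003], [-0.002, -0.002, -1.0]]
ft_force: [0.7, 0.3, -1.5]
opening: 0.103
gripper_force: 30.0
```

Emit:
{"method": "carry_out", "body": {"moves": [{"slide": [-0.134,-0.99,0],"delta_rot": [0,0,-0.159]},{"slide": [-0.134,-0.99,0],"delta_rot": [0,0,-0.159]},{"slide": [-0.134,-0.99,0],"delta_rot": [0,0,-0.159]},{"slide": [-0.134,-0.99,0],"delta_rot": [0,0,-0.159]},{"slide": [-0.134,-0.99,0],"delta_rot": [0,0,-0.159]},{"slide": [-0.134,-0.99,0],"delta_rot": [0,0,-0.159]},{"slide": [-0.134,-0.99,0],"delta_rot": [0,0,-0.159]},{"slide": [-0.134,-0.99,0],"delta_rot": [0,0,-0.159]}]}}

```text
time_s: 25.2
ee_pos: [0.5778, 0.0449, 0.3856]
eef_rot: [[0.997, -0.076, -0.001], [-0.076, -0.997, 0.0], [-0.001, -0.0, -1.0]]
ft_force: [0.7, -1.0, -2.1]
opening: 0.109
gripper_force: 30.0
```

```bash
python3 - <<'E'
from h import *
p=D(0,.035); go((*p,.0935),-4.5)
E
```

```text
from grasp [0.5778 0.0449 0.2136] yaw -4.3 j6 93 j1 -1 t 25.2 open 0.11
slide [0.004 0.013 0.481] rot [-0.     0.     0.002]
```

Emit:
{"method": "carry_out", "body": {"moves": [{"slide": [0.004,0.015,0.1],"delta_rot": [0,0,0.002]},{"slide": [0.004,0.015,0.25],"delta_rot": [0,0,0.002]},{"slide": [0.004,0.015,0.36],"delta_rot": [0,0,0.002]},{"slide": [0.004,0.015,0.44],"delta_rot": [0,0,0.002]},{"slide": [0.004,0.015,0.478],"delta_rot": [0,0,0.002]},{"slide": [0.004,0.015,0.478],"delta_rot": [0,0,0.002]},{"slide": [0.004,0.015,0.478],"delta_rot": [0,0,0.002]},{"slide": [0.004,0.005,0.478],"delta_rot": [0,0,0.002]},{"slide": [0.004,-0.005,0.478],"delta_rot": [0,0,0.002]},{"slide": [0.004,-0.01,0.48],"delta_rot": [0,0,0.002]},{"slide": [0.004,-0.013,0.482],"delta_rot": [0,0,0.002]},{"slide": [0.004,-0.013,0.482],"delta_rot": [0,0,0.002]}]}}

```text
time_s: 26.2
ee_pos: [0.5791, 0.0462, 0.2661]
eef_rot: [[0.997, -0.082, 0.001], [-0.082, -0.997, -0.0], [0.001, -0.0, -1.0]]
ft_force: [-0.4, -0.5, -1.7]
opening: 0.108
gripper_force: 30.0
```

Emit:
{"method": "carry_out", "body": {"moves": [{"slide": [0,-0.004,0.002],"delta_rot": [0,0,0]},{"slide": [0,-0.007,0.004],"delta_rot": [0,0,0]},{"slide": [0,-0.007,0.004],"delta_rot": [0,0,0]}]}}

```text
time_s: 26.45
ee_pos: [0.5793, 0.0477, 0.2647]
eef_rot: [[0.997, -0.082, 0.0], [-0.082, -0.997, -0.0], [0.0, 0.0, -1.0]]
ft_force: [-0.1, -0.4, -2.3]
opening: 0.11
gripper_force: 30.0
```

Emit:
{"method": "carry_out", "body": {"moves": [{"slide": [0,-0.004,0.002],"delta_rot": [0,0,0]},{"slide": [0,-0.008,0.004],"delta_rot": [0,0,0]},{"slide": [0,-0.01,0.004],"delta_rot": [0,0,0]},{"slide": [0,-0.01,0.004],"delta_rot": [0,0,0]}]}}

```text
time_s: 26.78
ee_pos: [0.5795, 0.049, 0.2639]
eef_rot: [[0.997, -0.082, -0.0], [-0.082, -0.997, -0.002], [0.0, 0.002, -1.0]]
ft_force: [-1.0, -16.2, 2.8]
opening: 0.107
gripper_force: 30.1
```

Emit:
{"method": "carry_out", "body": {"hand": 0.36, "moves": [{"slide": [0,0.003,0],"delta_rot": [0,0,0]},{"slide": [0,0.003,0],"delta_rot": [0,0,0]},{"slide": [0,0.003,0],"delta_rot": [0,0,0]},{"slide": [0,0.003,0],"delta_rot": [0,0,0]},{"slide": [0,0.003,-0.1],"delta_rot": [0,0,0]},{"slide": [0,0.003,-0.25],"delta_rot": [0,0,0]},{"slide": [0,0.003,-0.4],"delta_rot": [0,0,0]},{"slide": [0,0.003,-0.5],"delta_rot": [0,0,0]},{"slide": [0,0.003,-0.5],"delta_rot": [0,0,0]}]}}

```text
time_s: 27.53
ee_pos: [0.5804, 0.0497, 0.3942]
eef_rot: [[0.997, -0.082, 0.008], [-0.082, -0.997, 0.0], [0.008, -0.001, -1.0]]
ft_force: [1.0, 0.2, -0.4]
opening: 0.363
gripper_force: 0.0
```

```bash
python3 - <<'E'
from h import *
go((.39,.315,.21),61)
E
```

```text
from grasp [0.5804 0.0497 0.2222] yaw -4.7 j6 94 j1 -1 t 27.5 open 0.36
slide [-0.846 -0.995  0.043] rot [ 0.003 -0.005 -0.73 ]
```

Emit:
{"method": "carry_out", "body": {"hand": 0.6, "moves": [{"slide": [-0.846,-0.995,0.043],"delta_rot": [0,0,-0.73]},{"slide": [-0.846,-0.995,0.043],"delta_rot": [0,0,-0.73]},{"slide": [-0.846,-0.995,0.043],"delta_rot": [0,0,-0.73]},{"slide": [-0.846,-0.995,0.043],"delta_rot": [0,0,-0.73]},{"slide": [-0.846,-0.995,0.043],"delta_rot": [0,0,-0.73]},{"slide": [-0.846,-0.995,0.043],"delta_rot": [0,0,-0.73]},{"slide": [-0.846,-0.995,0.043],"delta_rot": [0,0,-0.73]},{"slide": [-0.846,-0.995,0.043],"delta_rot": [0,0,-0.73]},{"slide": [-0.846,-0.995,0.043],"delta_rot": [0,0,-0.73]},{"slide": [-0.846,-0.995,0.043],"delta_rot": [0,0,-0.73]},{"slide": [-0.846,-0.995,0.043],"delta_rot": [0,0,-0.73]},{"slide": [-0.846,-0.995,0.043],"delta_rot": [0,0,-0.73]}]}}

```text
time_s: 28.53
ee_pos: [0.3895, 0.3142, 0.3779]
eef_rot: [[0.489, 0.872, 0.0], [0.872, -0.489, -0.0], [-0.0, 0.0, -1.0]]
ft_force: [0.2, 0.2, -0.1]
opening: 0.599
gripper_force: 0.0
```

```bash
python3 - <<'E'
from h import *
s=cams.read_camera('side'); t=tabs(s); print('drawer'); tabs(s,.02,(.5,.65,-.15,.2));
c=cams.read_camera('top'); tabs(c); print('drawer'); tabs(c,.02,(.5,.65,-.15,.2));
go((.39,.315,.15),127.5)
E
```

```text
tab [0.4813 0.4562] yaw -147.8 len 0.061 top 0.081 pink 8 [259. 156.]
tab [0.3907 0.3159] yaw 127.2 len 0.059 top 0.081 pink 81 [243. 171.]
tab [ 0.2454 -0.3382] yaw -94.0 len 0.061 top 0.079 pink 40 [219. 285.]
tab [ 0.2942 -0.5193] yaw 68.9 len 0.062 top 0.079 pink 307 [245. 335.]
drawer
tab [0.6698 0.4758] yaw 139.3 len 0.075 top 0.085 pink 0 [138. 165.]
tab [ 0.5866 -0.5377] yaw -157.4 len 0.062 top 0.085 pink 0 [426. 185.]
tab [ 0.2915 -0.5202] yaw 69.0 len 0.059 top 0.083 pink 51 [426. 270.]
tab [ 0.2438 -0.3381] yaw -93.7 len 0.059 top 0.083 pink 46 [373. 285.]
drawer
tab [0.5873 0.1296] yaw -6.0 len 0.061 top 0.084 pink 114 [235. 186.]
tab [0.5843 0.0867] yaw 174.7 len 0.058 top 0.082 pink 161 [248. 186.]
tab [0.5783 0.0435] yaw 174.4 len 0.061 top 0.084 pink 114 [260. 188.]
tab [ 0.5049 -0.089 ] yaw -92.2 len 0.061 top 0.085 pink 0 [299. 209.]
from grasp [0.3897 0.314  0.2059] yaw 60.7 j6 61 j1 32 t 28.6 open 0.61
slide [ 0.004 -0.001  0.224] rot [ 0.     0.    -0.742]
```

Emit:
{"method": "carry_out", "body": {"moves": [{"slide": [0.005,0,0.05],"delta_rot": [0,0,-0.742]},{"slide": [0.005,0,0.1],"delta_rot": [0,0,-0.742]},{"slide": [0.005,0,0.2],"delta_rot": [0,0,-0.742]},{"slide": [0.005,0,0.2],"delta_rot": [0,0,-0.742]},{"slide": [0.005,0,0.2],"delta_rot": [0,0,-0.742]},{"slide": [0.005,0,0.2],"delta_rot": [0,0,-0.742]},{"slide": [0.005,0,0.2],"delta_rot": [0,0,-0.742]},{"slide": [0.005,0,0.2],"delta_rot": [0,0,-0.742]},{"slide": [0.005,0,0.2],"delta_rot": [0,0,-0.742]},{"slide": [0.005,0,0.2],"delta_rot": [0,0,-0.742]},{"slide": [0.005,0,0.2],"delta_rot": [0,0,-0.742]},{"slide": [0.005,0,0.2],"delta_rot": [0,0,-0.742]}]}}

```text
time_s: 29.63
ee_pos: [0.3901, 0.3154, 0.328]
eef_rot: [[-0.609, 0.793, 0.0], [0.793, 0.609, 0.0], [0.0, 0.0, -1.0]]
ft_force: [0.8, -0.7, -0.1]
opening: 0.599
gripper_force: 0.0
```

```bash
python3 - <<'E'
from h import *
s=cams.read_camera('side'); t=tabs(s,0,(.3,.6,.2,.6))
go((.3902,.3152,.0705),127.5)
E
```

```text
tab [0.4811 0.457 ] yaw -150.3 len 0.059 top 0.079 pink 8 [259. 155.]
tab [0.3905 0.3157] yaw 127.7 len 0.058 top 0.083 pink 84 [243. 171.]
from grasp [0.39   0.3155 0.156 ] yaw 127.5 j6 -5 j1 32 t 29.7 open 0.60
slide [-0.001  0.     0.342] rot [ 0. -0.  0.]
```

Emit:
{"method": "carry_out", "body": {"moves": [{"slide": [0,0,0.12],"delta_rot": [0,0,0]},{"slide": [0,0,0.22],"delta_rot": [0,0,0]},{"slide": [0,0,0.3],"delta_rot": [0,0,0]},{"slide": [0,0,0.34],"delta_rot": [0,0,0]},{"slide": [0,0,0.34],"delta_rot": [0,0,0]},{"slide": [0,0,0.34],"delta_rot": [0,0,0]}]}}

```text
time_s: 30.18
ee_pos: [0.3899, 0.3158, 0.2432]
eef_rot: [[-0.611, 0.791, -0.0], [0.791, 0.611, -0.0], [0.0, -0.0, -1.0]]
ft_force: [-0.1, 0.6, -0.6]
opening: 0.602
gripper_force: 0.0
```

Emit:
{"method": "carry_out", "body": {"hand": 0, "moves": [{"slide": [0,0,0],"delta_rot": [0,0,0]},{"slide": [0,0,0],"delta_rot": [0,0,0]},{"slide": [0,0,0],"delta_rot": [0,0,0]},{"slide": [0,0,0],"delta_rot": [0,0,0]},{"slide": [0,0,0],"delta_rot": [0,0,0]},{"slide": [0,0,0],"delta_rot": [0,0,0]},{"slide": [0,0,0],"delta_rot": [0,0,0]},{"slide": [0,0,0],"delta_rot": [0,0,0]},{"slide": [0,0,0],"delta_rot": [0,0,0]}]}}

```text
time_s: 30.93
ee_pos: [0.3896, 0.3158, 0.2429]
eef_rot: [[-0.612, 0.791, -0.0], [0.791, 0.612, -0.0], [0.0, -0.0, -1.0]]
ft_force: [0.2, 0.0, -1.9]
opening: 0.108
gripper_force: 30.0
```

Emit:
{"method": "carry_out", "body": {"moves": [{"slide": [0,0,-0.06],"delta_rot": [0,0,0]},{"slide": [0,0,-0.16],"delta_rot": [0,0,0]},{"slide": [0,0,-0.3],"delta_rot": [0,0,0]},{"slide": [0,0,-0.45],"delta_rot": [0,0,0]},{"slide": [0,0,-0.57],"delta_rot": [0,0,0]},{"slide": [0,0,-0.62],"delta_rot": [0,0,0]},{"slide": [0,0,-0.62],"delta_rot": [0,0,0]}]}}

```text
time_s: 31.52
ee_pos: [0.39, 0.3161, 0.401]
eef_rot: [[-0.612, 0.791, 0.004], [0.791, 0.612, 0.003], [-0.0, 0.005, -1.0]]
ft_force: [0.6, 0.7, -1.1]
opening: 0.111
gripper_force: 30.0
```

```bash
python3 - <<'E'
from h import *
p=D(0,-.008); print(p); go((*p,.226),61)
E
```

```text
[ 0.57507233 -0.00127534]
from grasp [0.39   0.3161 0.229 ] yaw 127.8 j6 -6 j1 32 t 31.5 open 0.11
slide [-1.457 -0.193  0.012] rot [ 0.003 -0.002  0.742]
```

Emit:
{"method": "carry_out", "body": {"moves": [{"slide": [-0.75,-0.1,0],"delta_rot": [0,0,0.742]},{"slide": [-0.75,-0.1,0],"delta_rot": [0,0,0.742]},{"slide": [-0.75,-0.1,0],"delta_rot": [0,0,0.742]},{"slide": [-0.75,-0.1,0],"delta_rot": [0,0,0.742]},{"slide": [-0.75,-0.1,0],"delta_rot": [0,0,0.742]},{"slide": [-0.75,-0.1,0],"delta_rot": [0,0,0.742]},{"slide": [-0.75,-0.1,0],"delta_rot": [0,0,0.742]},{"slide": [-0.75,-0.1,0],"delta_rot": [0,0,0.742]},{"slide": [-0.75,-0.1,0],"delta_rot": [0,0,0.742]},{"slide": [-0.75,-0.1,0],"delta_rot": [0,0,0.742]},{"slide": [-0.75,-0.1,0],"delta_rot": [0,0,0.742]}]}}

```text
time_s: 32.43
ee_pos: [0.4844, 0.1522, 0.3967]
eef_rot: [[0.487, 0.873, -0.002], [0.873, -0.487, -0.0], [-0.001, -0.002, -1.0]]
ft_force: [0.8, 0.2, -1.2]
opening: 0.107
gripper_force: 30.0
```

```bash
python3 - <<'E'
from h import *
p=D(0,-.008); go((*p,.226),-4.5)
E
```

```text
from grasp [0.4844 0.1522 0.2247] yaw 60.8 j6 40 j1 11 t 32.4 open 0.11
slide [-0.36   0.616 -0.006] rot [-0.     0.001  0.726]
```

Emit:
{"method": "carry_out", "body": {"moves": [{"slide": [-0.36,0.616,0],"delta_rot": [0,0,0.726]},{"slide": [-0.36,0.616,0],"delta_rot": [0,0,0.726]},{"slide": [-0.36,0.616,0],"delta_rot": [0,0,0.726]},{"slide": [-0.36,0.616,0],"delta_rot": [0,0,0.726]},{"slide": [-0.36,0.616,0],"delta_rot": [0,0,0.726]},{"slide": [-0.36,0.616,0],"delta_rot": [0,0,0.726]},{"slide": [-0.36,0.616,0],"delta_rot": [0,0,0.726]},{"slide": [-0.36,0.616,0],"delta_rot": [0,0,0.726]},{"slide": [-0.36,0.616,0],"delta_rot": [0,0,0.726]},{"slide": [-0.36,0.616,0],"delta_rot": [0,0,0.726]},{"slide": [-0.36,0.616,0],"delta_rot": [0,0,0.726]}]}}

```text
time_s: 33.35
ee_pos: [0.5756, -0.0011, 0.3972]
eef_rot: [[0.997, -0.072, -0.001], [-0.072, -0.997, 0.0], [-0.001, -0.0, -1.0]]
ft_force: [0.6, 0.7, -1.9]
opening: 0.106
gripper_force: 30.0
```

```bash
python3 - <<'E'
from h import *
p=D(0,-.008); go((*p,.0935),-4.5)
E
```

```text
from grasp [ 0.5756 -0.0011  0.2252] yaw -4.1 j6 88 j1 -6 t 33.4 open 0.11
slide [-0.001  0.001  0.527] rot [-0.     0.001  0.004]
```

Emit:
{"method": "carry_out", "body": {"moves": [{"slide": [0,0,0.12],"delta_rot": [0,0,0.004]},{"slide": [0,0,0.26],"delta_rot": [0,0,0.004]},{"slide": [0,0,0.39],"delta_rot": [0,0,0.004]},{"slide": [0,0,0.48],"delta_rot": [0,0,0.004]},{"slide": [0,0,0.523],"delta_rot": [0,0,0.004]},{"slide": [0,0,0.523],"delta_rot": [0,0,0.004]},{"slide": [0,0,0.523],"delta_rot": [0,0,0.004]},{"slide": [0,-0.01,0.523],"delta_rot": [0,0,0.004]},{"slide": [0,-0.018,0.525],"delta_rot": [0,0,0.004]},{"slide": [0,-0.022,0.528],"delta_rot": [0,0,0.004]},{"slide": [0,-0.024,0.53],"delta_rot": [0,0,0.004]},{"slide": [0,-0.024,0.53],"delta_rot": [0,0,0.004]}]}}

```text
time_s: 34.35
ee_pos: [0.5766, 0.0046, 0.2666]
eef_rot: [[0.997, -0.082, 0.002], [-0.082, -0.997, -0.001], [0.002, 0.001, -1.0]]
ft_force: [-0.6, -6.6, 1.9]
opening: 0.107
gripper_force: 30.0
```

Emit:
{"method": "carry_out", "body": {"moves": [{"slide": [0,-0.004,0],"delta_rot": [0,0,0]},{"slide": [0,-0.007,0],"delta_rot": [0,0,0]},{"slide": [0,-0.007,0],"delta_rot": [0,0,0]}]}}

```text
time_s: 34.6
ee_pos: [0.5767, 0.0055, 0.2666]
eef_rot: [[0.997, -0.082, 0.002], [-0.082, -0.997, -0.003], [0.002, 0.002, -1.0]]
ft_force: [-2.7, -16.1, 3.5]
opening: 0.109
gripper_force: 30.1
```

Emit:
{"method": "carry_out", "body": {"moves": [{"slide": [0,0.007,0],"delta_rot": [0,0,0]},{"slide": [0,0.007,0.005],"delta_rot": [0,0,0]},{"slide": [0,0.007,0.01],"delta_rot": [0,0,0]},{"slide": [0,0.007,0.01],"delta_rot": [0,0,0]},{"slide": [0,0.003,0.01],"delta_rot": [0,0,0]}]}}

```text
time_s: 35.02
ee_pos: [0.5765, 0.0053, 0.2635]
eef_rot: [[0.997, -0.082, 0.001], [-0.082, -0.997, -0.001], [0.001, 0.001, -1.0]]
ft_force: [-2.0, -15.9, 3.8]
opening: 0.109
gripper_force: 30.1
```

Emit:
{"method": "carry_out", "body": {"hand": 0.36, "moves": [{"slide": [0,0,0],"delta_rot": [0,0,0]},{"slide": [0,0,0],"delta_rot": [0,0,0]},{"slide": [0,0,0],"delta_rot": [0,0,0]},{"slide": [0,0,0],"delta_rot": [0,0,0]},{"slide": [0,0,-0.1],"delta_rot": [0,0,0]},{"slide": [0,0,-0.25],"delta_rot": [0,0,0]},{"slide": [0,0,-0.4],"delta_rot": [0,0,0]},{"slide": [0,0,-0.5],"delta_rot": [0,0,0]},{"slide": [0,0,-0.5],"delta_rot": [0,0,0]}]}}

```text
time_s: 35.77
ee_pos: [0.5773, 0.006, 0.3935]
eef_rot: [[0.997, -0.082, 0.008], [-0.082, -0.997, -0.001], [0.008, -0.0, -1.0]]
ft_force: [0.8, -0.5, 0.8]
opening: 0.361
gripper_force: 0.0
```

```bash
python3 - <<'E'
from h import *
go((.4815,.4560,.22),33)
E
```

```text
from grasp [0.5773 0.006  0.2215] yaw -4.7 j6 89 j1 -5 t 35.8 open 0.36
slide [-0.529 -1.763  0.002] rot [ 0.002 -0.005 -0.419]
```

Emit:
{"method": "carry_out", "body": {"hand": 0.6, "moves": [{"slide": [-0.265,-0.88,0],"delta_rot": [0,0,0]},{"slide": [-0.265,-0.88,0],"delta_rot": [0,0,0]},{"slide": [-0.265,-0.88,0],"delta_rot": [0,0,0]},{"slide": [-0.265,-0.88,0],"delta_rot": [0,0,0]},{"slide": [-0.265,-0.88,0],"delta_rot": [0,0,0]},{"slide": [-0.265,-0.88,0],"delta_rot": [0,0,0]}]}}

```text
time_s: 36.27
ee_pos: [0.5268, 0.2343, 0.3878]
eef_rot: [[0.997, -0.08, -0.001], [-0.08, -0.997, 0.001], [-0.001, -0.001, -1.0]]
ft_force: [-0.6, 0.3, -0.0]
opening: 0.602
gripper_force: 0.0
```

Emit:
{"method": "carry_out", "body": {"moves": [{"slide": [-0.265,-0.88,0],"delta_rot": [0,0,-0.419]},{"slide": [-0.265,-0.88,0],"delta_rot": [0,0,-0.419]},{"slide": [-0.265,-0.88,0],"delta_rot": [0,0,-0.419]},{"slide": [-0.265,-0.88,0],"delta_rot": [0,0,-0.419]},{"slide": [-0.265,-0.88,0],"delta_rot": [0,0,-0.419]},{"slide": [-0.265,-0.88,0],"delta_rot": [0,0,-0.419]},{"slide": [-0.265,-0.88,0],"delta_rot": [0,0,-0.419]},{"slide": [-0.265,-0.88,0],"delta_rot": [0,0,-0.419]}]}}

```text
time_s: 36.93
ee_pos: [0.4796, 0.4565, 0.3873]
eef_rot: [[0.838, 0.546, -0.001], [0.546, -0.838, -0.0], [-0.001, -0.0, -1.0]]
ft_force: [-0.0, -0.8, 0.1]
opening: 0.602
gripper_force: 0.0
```

```bash
python3 - <<'E'
from h import *
s=cams.read_camera('side'); t=tabs(s)
c=cams.read_camera('top'); tabs(c); print('drawer'); tabs(c,.02,(.5,.65,-.15,.2));
go((.4815,.4560,.0705),33)
E
```

```text
tab [0.4822 0.4569] yaw -149.8 len 0.058 top 0.080 pink 5 [259. 155.]
tab [ 0.2453 -0.3386] yaw -94.0 len 0.064 top 0.078 pink 41 [219. 285.]
tab [ 0.2942 -0.5191] yaw 69.1 len 0.062 top 0.079 pink 307 [245. 335.]
tab [0.667  0.4754] yaw 142.5 len 0.079 top 0.085 pink 0 [138. 165.]
tab [ 0.5911 -0.5473] yaw 114.6 len 0.060 top 0.085 pink 0 [429. 184.]
tab [0.5107 0.1243] yaw 85.5 len 0.076 top 0.085 pink 36 [237. 208.]
tab [0.4762 0.4517] yaw -146.2 len 0.048 top 0.082 pink 0 [143. 219.]
tab [ 0.2915 -0.5204] yaw 69.3 len 0.062 top 0.084 pink 51 [426. 270.]
tab [ 0.244  -0.3373] yaw -94.3 len 0.058 top 0.085 pink 46 [373. 285.]
drawer
tab [0.5878 0.1299] yaw -6.5 len 0.059 top 0.084 pink 115 [235. 186.]
tab [0.5842 0.0866] yaw 175.1 len 0.058 top 0.083 pink 161 [248. 186.]
tab [0.5803 0.0438] yaw -6.5 len 0.062 top 0.084 pink 170 [260. 187.]
tab [5.801e-01 2.000e-04] yaw -4.9 len 0.060 top 0.084 pink 118 [273. 187.]
from grasp [0.4804 0.4547 0.2156] yaw 32.9 j6 95 j1 38 t 37.0 open 0.60
slide [ 0.007 -0.002  0.581] rot [ 0.     0.    -0.001]
```

Four cartons stand in the row 43 mm apart, and the last one is where expected.

Emit:
{"method": "carry_out", "body": {"moves": [{"slide": [0.006,0,0.15],"delta_rot": [0,0,0]},{"slide": [0.006,0,0.3],"delta_rot": [0,0,0]},{"slide": [0.006,0,0.42],"delta_rot": [0,0,0]},{"slide": [0.006,0,0.52],"delta_rot": [0,0,0]},{"slide": [0.006,0,0.578],"delta_rot": [0,0,0]},{"slide": [0.006,0,0.578],"delta_rot": [0,0,0]},{"slide": [0.006,0,0.578],"delta_rot": [0,0,0]}]}}

```text
time_s: 37.62
ee_pos: [0.4821, 0.4552, 0.2435]
eef_rot: [[0.84, 0.543, -0.001], [0.543, -0.84, -0.001], [-0.001, 0.0, -1.0]]
ft_force: [0.9, 0.4, 0.7]
opening: 0.604
gripper_force: 0.0
```

Emit:
{"method": "carry_out", "body": {"hand": 0, "moves": [{"slide": [0,0,0],"delta_rot": [0,0,0]},{"slide": [0,0,0],"delta_rot": [0,0,0]},{"slide": [0,0,0],"delta_rot": [0,0,0]},{"slide": [0,0,0],"delta_rot": [0,0,0]},{"slide": [0,0,0],"delta_rot": [0,0,0]},{"slide": [0,0,0],"delta_rot": [0,0,0]},{"slide": [0,0,0],"delta_rot": [0,0,0]},{"slide": [0,0,0],"delta_rot": [0,0,0]},{"slide": [0,0,0],"delta_rot": [0,0,0]}]}}

```text
time_s: 38.37
ee_pos: [0.4816, 0.4561, 0.2434]
eef_rot: [[0.839, 0.545, -0.0], [0.545, -0.839, -0.0], [-0.0, 0.0, -1.0]]
ft_force: [-0.5, -0.9, -1.4]
opening: 0.104
gripper_force: 30.0
```

Emit:
{"method": "carry_out", "body": {"moves": [{"slide": [0,0,-0.06],"delta_rot": [0,0,0]},{"slide": [0,0,-0.16],"delta_rot": [0,0,0]},{"slide": [0,0,-0.3],"delta_rot": [0,0,0]},{"slide": [0,0,-0.45],"delta_rot": [0,0,0]},{"slide": [0,0,-0.57],"delta_rot": [0,0,0]},{"slide": [0,0,-0.62],"delta_rot": [0,0,0]},{"slide": [0,0,-0.62],"delta_rot": [0,0,0]}]}}

```text
time_s: 38.95
ee_pos: [0.4821, 0.4565, 0.4022]
eef_rot: [[0.839, 0.545, 0.005], [0.545, -0.839, 0.004], [0.006, -0.0, -1.0]]
ft_force: [-0.3, 0.1, -2.6]
opening: 0.106
gripper_force: 30.0
```

```bash
python3 - <<'E'
from h import *
p=D(0,-.051); print(p); go((*p,.226),-4.5)
E
```

```text
[ 0.57169859 -0.04414278]
from grasp [0.4821 0.4565 0.2302] yaw 33.0 j6 95 j1 38 t 39.0 open 0.11
slide [-0.79   1.875  0.011] rot [-0.001 -0.003  0.417]
```

Emit:
{"method": "carry_out", "body": {"moves": [{"slide": [-0.395,0.94,0],"delta_rot": [0,0,0]},{"slide": [-0.395,0.94,0],"delta_rot": [0,0,0]},{"slide": [-0.395,0.94,0],"delta_rot": [0,0,0]},{"slide": [-0.395,0.94,0],"delta_rot": [0,0,0]},{"slide": [-0.395,0.94,0],"delta_rot": [0,0,0]},{"slide": [-0.395,0.94,0],"delta_rot": [0,0,0]},{"slide": [-0.395,0.94,0],"delta_rot": [0,0,0]}]}}

```text
time_s: 39.53
ee_pos: [0.5272, 0.1999, 0.3971]
eef_rot: [[0.841, 0.542, -0.002], [0.542, -0.841, -0.002], [-0.003, 0.001, -1.0]]
ft_force: [1.2, 0.0, -1.0]
opening: 0.105
gripper_force: 30.0
```

Emit:
{"method": "carry_out", "body": {"moves": [{"slide": [-0.395,0.94,0],"delta_rot": [0,0,0.417]},{"slide": [-0.395,0.94,0],"delta_rot": [0,0,0.417]},{"slide": [-0.395,0.94,0],"delta_rot": [0,0,0.417]},{"slide": [-0.395,0.94,0],"delta_rot": [0,0,0.417]},{"slide": [-0.395,0.94,0],"delta_rot": [0,0,0.417]},{"slide": [-0.395,0.94,0],"delta_rot": [0,0,0.417]},{"slide": [-0.395,0.94,0],"delta_rot": [0,0,0.417]},{"slide": [-0.395,0.94,0],"delta_rot": [0,0,0.417]},{"slide": [-0.395,0.94,0],"delta_rot": [0,0,0.417]}]}}

```text
time_s: 40.28
ee_pos: [0.5716, -0.0457, 0.3973]
eef_rot: [[0.997, -0.08, -0.002], [-0.08, -0.997, 0.001], [-0.002, -0.001, -1.0]]
ft_force: [-0.5, 0.9, -1.2]
opening: 0.106
gripper_force: 30.0
```

```bash
python3 - <<'E'
from h import *
p=D(0,-.051); go((*p,.0935),-4.5)
E
```

```text
from grasp [ 0.5716 -0.0457  0.2253] yaw -4.6 j6 84 j1 -11 t 40.3 open 0.11
slide [ 0.001 -0.006  0.527] rot [-0.     0.001 -0.001]
```

Emit:
{"method": "carry_out", "body": {"moves": [{"slide": [0,0,0.12],"delta_rot": [0,0,0]},{"slide": [0,-0.002,0.26],"delta_rot": [0,0,0]},{"slide": [0,-0.002,0.39],"delta_rot": [0,0,0]},{"slide": [0,-0.002,0.48],"delta_rot": [0,0,0]},{"slide": [0,-0.002,0.525],"delta_rot": [0,0,0]},{"slide": [0,-0.002,0.525],"delta_rot": [0,0,0]},{"slide": [0,-0.002,0.525],"delta_rot": [0,0,0]},{"slide": [0,-0.012,0.526],"delta_rot": [0,0,0]},{"slide": [0,-0.02,0.53],"delta_rot": [0,0,0]},{"slide": [0,-0.026,0.533],"delta_rot": [0,0,0]},{"slide": [0,-0.028,0.533],"delta_rot": [0,0,0]},{"slide": [0,-0.028,0.533],"delta_rot": [0,0,0]}]}}

```text
time_s: 41.28
ee_pos: [0.5728, -0.0388, 0.266]
eef_rot: [[0.997, -0.079, 0.002], [-0.079, -0.997, -0.001], [0.002, 0.001, -1.0]]
ft_force: [0.8, -2.3, -0.5]
opening: 0.109
gripper_force: 30.0
```

Emit:
{"method": "carry_out", "body": {"moves": [{"slide": [0,-0.004,0],"delta_rot": [0,0,0]},{"slide": [0,-0.007,0],"delta_rot": [0,0,0]},{"slide": [0,-0.007,0],"delta_rot": [0,0,0]}]}}

```text
time_s: 41.53
ee_pos: [0.5729, -0.0378, 0.2659]
eef_rot: [[0.997, -0.079, 0.001], [-0.079, -0.997, -0.002], [0.002, 0.002, -1.0]]
ft_force: [-0.9, -12.5, 3.7]
opening: 0.108
gripper_force: 30.0
```

Emit:
{"method": "carry_out", "body": {"moves": [{"slide": [0,0.003,0],"delta_rot": [0,0,0]},{"slide": [0,0.003,0.005],"delta_rot": [0,0,0]},{"slide": [0,0.003,0.009],"delta_rot": [0,0,0]},{"slide": [0,0.003,0.009],"delta_rot": [0,0,0]}]}}

```text
time_s: 41.87
ee_pos: [0.5731, -0.0383, 0.2636]
eef_rot: [[0.997, -0.08, 0.002], [-0.08, -0.997, -0.001], [0.002, 0.001, -1.0]]
ft_force: [0.5, -8.7, 1.7]
opening: 0.107
gripper_force: 30.0
```

Emit:
{"method": "carry_out", "body": {"hand": 0.36, "moves": [{"slide": [0,0,0],"delta_rot": [0,0,0]},{"slide": [0,0,0],"delta_rot": [0,0,0]},{"slide": [0,0,0],"delta_rot": [0,0,0]},{"slide": [0,0,0],"delta_rot": [0,0,0]},{"slide": [0,0,-0.1],"delta_rot": [0,0,0]},{"slide": [0,0,-0.25],"delta_rot": [0,0,0]},{"slide": [0,0,-0.4],"delta_rot": [0,0,0]},{"slide": [0,0,-0.55],"delta_rot": [0,0,0]},{"slide": [0,0,-0.55],"delta_rot": [0,0,0]}]}}

```text
time_s: 42.62
ee_pos: [0.5738, -0.0377, 0.4075]
eef_rot: [[0.997, -0.079, 0.01], [-0.079, -0.997, -0.002], [0.01, 0.001, -1.0]]
ft_force: [1.0, 0.2, 0.4]
opening: 0.363
gripper_force: 0.0
```

```bash
python3 - <<'E'
from h import *
go((.458,.018,.24),85.4)
s=cams.read_camera('side'); cv2.imwrite('pics/s8.png',cv2.resize(s['color'][130:270,240:400,::-1],None,fx=4,fy=4,interpolation=cv2.INTER_CUBIC))
E
```

```text
from grasp [ 0.5738 -0.0377  0.2355] yaw -4.5 j6 85 j1 -10 t 42.6 open 0.36
slide [-0.479 -0.185 -0.023] rot [ 0.005 -0.005 -0.999]
```

View pics/s8.png

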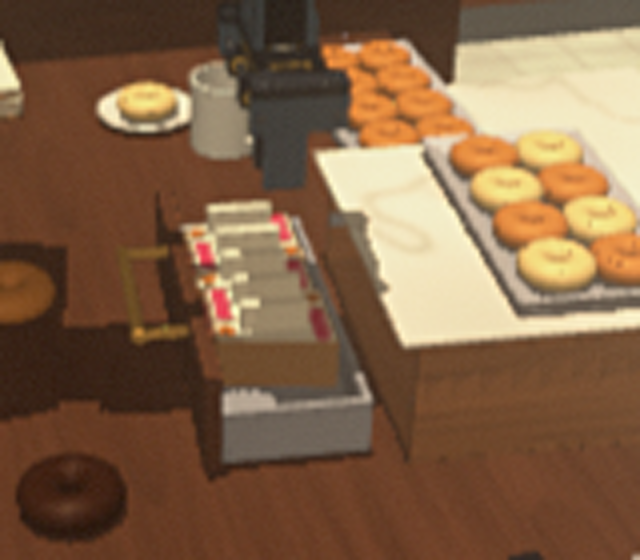

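All five stand in one close, alternating row at crop (210–340, 200–385). Next I'll re-grip the handle and shut the drawer.

Emit:
{"method": "carry_out", "body": {"hand": 0.38, "moves": [{"slide": [-0.479,-0.185,0],"delta_rot": [0,0,-0.999]},{"slide": [-0.479,-0.185,0],"delta_rot": [0,0,-0.999]},{"slide": [-0.479,-0.185,0],"delta_rot": [0,0,-0.999]},{"slide": [-0.479,-0.185,0],"delta_rot": [0,0,-0.999]},{"slide": [-0.479,-0.185,0],"delta_rot": [0,0,-0.999]},{"slide": [-0.479,-0.185,0],"delta_rot": [0,0,-0.999]},{"slide": [-0.479,-0.185,0],"delta_rot": [0,0,-0.999]},{"slide": [-0.479,-0.185,0],"delta_rot": [0,0,-0.999]},{"slide": [-0.479,-0.185,0],"delta_rot": [0,0,-0.999]},{"slide": [-0.479,-0.185,0],"delta_rot": [0,0,-0.999]},{"slide": [-0.479,-0.185,0],"delta_rot": [0,0,-0.999]},{"slide": [-0.479,-0.185,0],"delta_rot": [0,0,-0.999]}]}}

```text
time_s: 43.67
ee_pos: [0.4565, 0.018, 0.3997]
eef_rot: [[0.143, 0.99, -0.001], [0.99, -0.143, 0.0], [-0.0, -0.002, -1.0]]
ft_force: [-0.4, 0.1, -0.1]
opening: 0.379
gripper_force: 0.0
```

Emit:
{"method": "carry_out", "body": {"moves": [{"slide": [0,0,0],"delta_rot": [0,0,-0.06]},{"slide": [0,0,0],"delta_rot": [0,0,-0.06]}]}}

```text
time_s: 43.83
ee_pos: [0.4566, 0.018, 0.3998]
eef_rot: [[0.051, 0.999, -0.001], [0.999, -0.051, 0.0], [0.0, -0.001, -1.0]]
ft_force: [-0.4, 0.1, -0.4]
opening: 0.382
gripper_force: 0.0
```

```bash
python3 - <<'E'
from h import *
go((.4581,.018,.087),85.4)
c=cams.read_camera('top'); W=world(c)
print('drawer'); tabs(c,.02,(.5,.65,-.15,.2))
m=(W[...,2]>.07)&(W[...,2]<.1)&(W[...,0]>.42)&(W[...,0]<.475)&(abs(W[...,1]-.018)<.09); q=W[m]; print(len(q),np.median(q,0),q.min(0),q.max(0))
E
```

```text
from grasp [0.4566 0.018  0.2278] yaw 87.1 j6 -2 j1 -5 t 43.8 open 0.38
slide [0.    0.007 0.563] rot [-0.001 -0.     0.019]
drawer
6 [0.46032989 0.08043562 0.09089726] [0.45973948 0.07152029 0.08505204] [0.46104808 0.08928692 0.09531028]
```

Emit:
{"method": "carry_out", "body": {"moves": [{"slide": [0,0.006,0.12],"delta_rot": [0,0,0.019]},{"slide": [0,0.006,0.26],"delta_rot": [0,0,0.019]},{"slide": [0,0.006,0.38],"delta_rot": [0,0,0.019]},{"slide": [0,0.006,0.48],"delta_rot": [0,0,0.019]},{"slide": [0,0.006,0.555],"delta_rot": [0,0,0.019]},{"slide": [0,0.006,0.555],"delta_rot": [0,0,0.019]}]}}

```text
time_s: 44.38
ee_pos: [0.4573, 0.0179, 0.2587]
eef_rot: [[0.089, 0.996, -0.006], [0.996, -0.089, 0.001], [0.0, -0.006, -1.0]]
ft_force: [-1.2, 0.1, -0.5]
opening: 0.38
gripper_force: 0.0
```

Emit:
{"method": "carry_out", "body": {"hand": 0, "moves": [{"slide": [0,0,0],"delta_rot": [0,0,0]},{"slide": [0,0,0],"delta_rot": [0,0,0]},{"slide": [0,0,0],"delta_rot": [0,0,0]},{"slide": [0,0,0],"delta_rot": [0,0,0]},{"slide": [0,0,0],"delta_rot": [0,0,0]},{"slide": [0,0,0],"delta_rot": [0,0,0]},{"slide": [0,0,0],"delta_rot": [0,0,0]}]}}

```text
time_s: 44.97
ee_pos: [0.4586, 0.0178, 0.2628]
eef_rot: [[0.086, 0.996, 0.002], [0.996, -0.086, -0.0], [-0.0, 0.002, -1.0]]
ft_force: [-1.6, -1.1, 10.0]
opening: 0.124
gripper_force: 30.0
```

Emit:
{"method": "carry_out", "body": {"moves": [{"slide": [0,0.02,0],"delta_rot": [0,0,0]},{"slide": [0,0.06,0],"delta_rot": [0,0,0]},{"slide": [0.001,0.11,0],"delta_rot": [0,0,0]},{"slide": [0.001,0.17,0],"delta_rot": [0,0,0]},{"slide": [0.002,0.23,0],"delta_rot": [0,0,0]},{"slide": [0.002,0.29,0],"delta_rot": [0,0,0]},{"slide": [0.002,0.35,0],"delta_rot": [0,0,0]},{"slide": [0.003,0.41,0],"delta_rot": [0,0,0]},{"slide": [0.003,0.46,0],"delta_rot": [0,0,0]},{"slide": [0.003,0.5,0],"delta_rot": [0,0,0]},{"slide": [0.004,0.53,0],"delta_rot": [0,0,0]},{"slide": [0.004,0.55,0],"delta_rot": [0,0,0]}]}}

```text
time_s: 45.97
ee_pos: [0.5963, 0.0071, 0.2628]
eef_rot: [[0.086, 0.996, 0.002], [0.996, -0.086, -0.0], [-0.0, 0.002, -1.0]]
ft_force: [-2.6, 0.3, 7.8]
opening: 0.125
gripper_force: 30.0
```

Emit:
{"method": "carry_out", "body": {"moves": [{"slide": [0,0.02,0],"delta_rot": [0,0,0]},{"slide": [0,0.04,0],"delta_rot": [0,0,0]},{"slide": [0,0.055,0],"delta_rot": [0,0,0]},{"slide": [0,0.065,0],"delta_rot": [0,0,0]},{"slide": [0,0.072,0],"delta_rot": [0,0,0]},{"slide": [0,0.076,0],"delta_rot": [0,0,0]},{"slide": [0,0.076,0],"delta_rot": [0,0,0]}]}}

```text
time_s: 46.55
ee_pos: [0.6147, 0.0055, 0.2629]
eef_rot: [[0.086, 0.996, 0.002], [0.996, -0.086, 0.0], [0.0, 0.002, -1.0]]
ft_force: [0.7, 1.4, 3.4]
opening: 0.126
gripper_force: 30.0
```

Emit:
{"method": "carry_out", "body": {"moves": [{"slide": [0,0.004,0],"delta_rot": [0,0,0]},{"slide": [0,0.008,0],"delta_rot": [0,0,0]},{"slide": [0,0.008,0],"delta_rot": [0,0,0]}]}}

```text
time_s: 46.8
ee_pos: [0.6166, 0.0054, 0.2628]
eef_rot: [[0.086, 0.996, 0.001], [0.996, -0.086, 0.0], [0.0, 0.001, -1.0]]
ft_force: [-0.4, 1.0, 6.4]
opening: 0.128
gripper_force: 30.0
```

Emit:
{"method": "carry_out", "body": {"moves": [{"slide": [0,0.004,0],"delta_rot": [0,0,0]},{"slide": [0,0.008,0],"delta_rot": [0,0,0]},{"slide": [0,0.012,0],"delta_rot": [0,0,0]},{"slide": [0,0.012,0],"delta_rot": [0,0,0]}]}}

```text
time_s: 47.13
ee_pos: [0.6182, 0.0053, 0.2628]
eef_rot: [[0.086, 0.996, -0.003], [0.996, -0.086, 0.0], [0.0, -0.003, -1.0]]
ft_force: [-12.0, 1.6, 16.4]
opening: 0.125
gripper_force: 30.0
```

```bash
python3 - <<'E'
from h import *
s=readout.state(); print(s['ee_pos'],s['ft_force'],s['wrist_torque'])
c=cams.read_camera('side'); cv2.imwrite('pics/s9.png',cv2.resize(c['color'][130:270,240:400,::-1],None,fx=4,fy=4,interpolation=cv2.INTER_CUBIC))
E
```

```text
[0.61816751 0.00526174 0.26278274] [-12.02479582   1.59603469  16.44219069] [0.31806002 2.2587253  0.18095931]
```

View pics/s9.png

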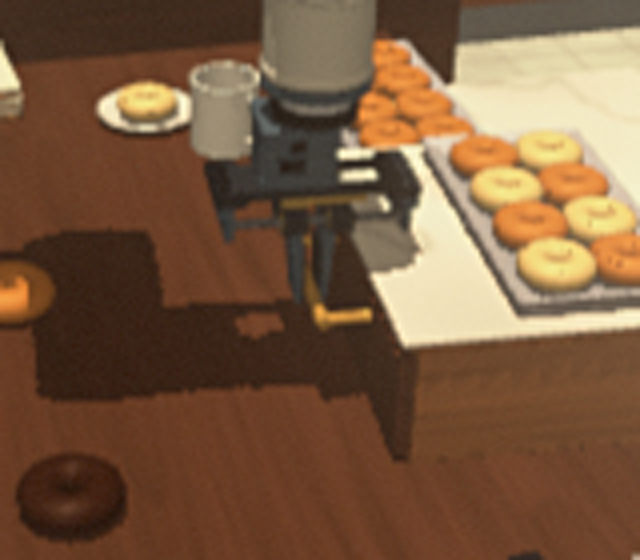

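The panel is flush with the unit front at crop (400,400), and the push force rose to 12 N, so the drawer is shut. I'm releasing and lifting away.

Emit:
{"method": "carry_out", "body": {"hand": 0.38, "moves": [{"slide": [0,0,0],"delta_rot": [0,0,0]},{"slide": [0,0,0],"delta_rot": [0,0,0]},{"slide": [0,0,0],"delta_rot": [0,0,0]},{"slide": [0,0,0],"delta_rot": [0,0,0]},{"slide": [0,0,-0.1],"delta_rot": [0,0,0]},{"slide": [0,0,-0.2],"delta_rot": [0,0,0]},{"slide": [0,0,-0.35],"delta_rot": [0,0,0]},{"slide": [0,0,-0.5],"delta_rot": [0,0,0]},{"slide": [0,0,-0.6],"delta_rot": [0,0,0]},{"slide": [0,0,-0.6],"delta_rot": [0,0,0]}]}}

```text
time_s: 48.02
ee_pos: [0.6204, 0.005, 0.4176]
eef_rot: [[0.085, 0.996, 0.009], [0.996, -0.085, -0.001], [-0.0, 0.009, -1.0]]
ft_force: [0.5, 0.0, -0.2]
opening: 0.381
gripper_force: 0.0
```

Emit:
{"method": "carry_out", "body": {"moves": [{"slide": [-0.8,-0.5,0],"delta_rot": [0,0,0]},{"slide": [-0.8,-0.5,0],"delta_rot": [0,0,0]},{"slide": [-0.8,-0.5,0],"delta_rot": [0,0,0]},{"slide": [-0.8,-0.5,0],"delta_rot": [0,0,0]},{"slide": [-0.8,-0.5,0],"delta_rot": [0,0,0]},{"slide": [-0.8,-0.5,0],"delta_rot": [0,0,0]},{"slide": [-0.8,-0.5,0],"delta_rot": [0,0,0]},{"slide": [-0.8,-0.5,0],"delta_rot": [0,0,0]}]}}

```text
time_s: 48.68
ee_pos: [0.477, -0.1846, 0.4116]
eef_rot: [[0.088, 0.996, -0.0], [0.996, -0.088, 0.0], [0.0, -0.0, -1.0]]
ft_force: [0.0, 0.8, -0.6]
opening: 0.38
gripper_force: 0.0
```

```bash
python3 - <<'E'
from h import *
c=cams.read_camera('top'); W=world(c); t=tabs(c)
for y0 in np.arange(-.06,.09,.02):
    m=(W[...,2]>.065)&(W[...,2]<.1)&(W[...,0]>.56)&(W[...,0]<.635)&(abs(W[...,1]-y0)<.01)
    if m.sum(): print(round(y0,2),np.round(np.median(W[m],0),4),m.sum())
cv2.imwrite('pics/top10.png',c['color'][:,:,::-1])
E
```

```text
tab [0.6722 0.4746] yaw 136.5 len 0.073 top 0.085 pink 0 [138. 164.]
tab [0.6707 0.1299] yaw -94.5 len 0.072 top 0.084 pink 0 [236. 164.]
tab [ 0.5859 -0.5464] yaw -103.1 len 0.063 top 0.085 pink 0 [429. 185.]
tab [ 0.2916 -0.5206] yaw 69.1 len 0.059 top 0.083 pink 50 [426. 270.]
tab [ 0.244  -0.3371] yaw -93.8 len 0.058 top 0.084 pink 46 [373. 285.]
-0.06 [ 0.6165 -0.0636  0.0889] 28
-0.04 [ 0.6134 -0.0394  0.0889] 22
-0.02 [ 0.6155 -0.0219  0.0886] 20
0.0 [0.6158 0.0023 0.0901] 19
0.02 [0.618  0.0197 0.0897] 20
0.04 [0.6205 0.0403 0.0905] 17
0.06 [0.6208 0.0614 0.0901] 22
0.08 [0.6241 0.0723 0.0895] 11
```

View pics/top10.png

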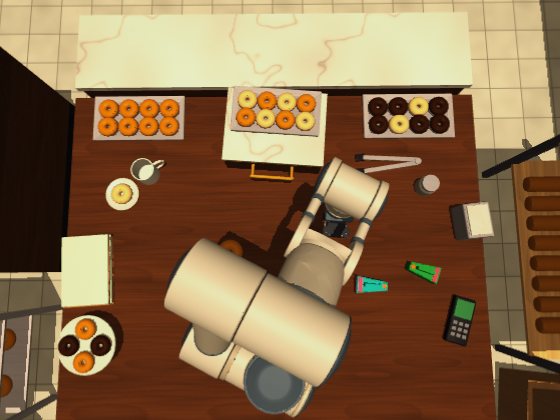

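The drawer is shut: the handle reads 2 to 4 mm further in than at the start. Only the green and turquoise decoys and the bystanders remain on the counter.

```bash
python3 -c "
from plant import manip
print(manip.finish_job())"
```

```text
the job is handed in; nothing more can be done
None
```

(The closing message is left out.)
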